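# Load the counterweight hanger of the egg-turning jig

## Robot

A 6-joint arm with a two-finger parallel gripper is mounted at the origin on the work surface. World frame = base frame: x ahead of the robot, y to its left, z up, the work surface at z = 0. Lengths are in mm, angles in rad, forces in N, time in s.
With the tool pointing down it reaches from about 350 to 775 mm from the base axis. Payload 7.3 kg.
Tool frame: the origin (TCP) lies between the finger pads; the fingertips stand tcp_to_tips ahead of it and the grasp point (between the pads) lies 5 mm behind it (tcp_to_tips is the distance from the TCP to the fingertips, in mm); z points along the fingers, x is the direction in which the jaws open and shut, and the axes are right-handed (so a half turn about z gives the same grasp; the last joint's range is limited). The gripper opens to 92 mm and grips with 3 to 60 N. Pads are 19 mm wide; open, the fingers measure 130 mm over their backs; the gripper's body (75 mm by 190 mm) begins 47 mm behind the grasp point.
Start: joints at [1.098, 0.342, 1.524, -0, 1.275, -0.146], TCP at [168.518, 497.238, 240.741] pointing down, gripper open.
Joint ranges: [-2.53, 2.53], [-0.77, 2.02], [0.04, 2.7], [-1, 4.14], [0.28, 2.66], [-3.11, 3.11]. Speed limits (rad/s): [2.57, 2.57, 3.14, 3.14, 3.14, 3.14].

## Interface

Orientations are given as [roll, pitch, yaw] about the fixed x, y, z axes, in that order (R = Rz(yaw) Ry(pitch) Rx(roll)).
In Python, from plant import * gives the robot as it stands.
- The arm moves only by the tool drive_tool, never from a script. Its argument "deltas" is a list of rows, each an object of numbers: "hand": the gripper's target within -1 to 1 (shut at 1, half-way at 0, fully open at -1); "tx", "ty", "tz": the shift along the tool's x, y, z each as a share of 4 cm, from -1 to 1; "wx", "wy", "wz": the turn, a rotation vector about the tool's x, y, z each as a share of 5 degrees, from -1 to 1. In form: [{"hand": .., "tx": .., "ty": .., "tz": .., "wx": .., "wy": .., "wz": ..}, ...]. A call has 1 to 20 rows; each row shifts and turns the commanded pose from where the row before left it, along the tool's axes as they then stand; what a row does not reach is not made up. A row lasts 1/12 s, in which the tool goes at most 41.7 mm and 7.16 degrees, less where a joint would pass 70% of its speed; a pose out of reach is approached as far as the arm can. A call with a number of a shift or a turn outside -1 to 1 is refused whole. A call with a gripper value outside its range is refused whole. The fingers move at their own pace and stop on an object; the grip force is fixed at half the most. Time passes only in rows, so rows that do not move let the fingers close. It gives the time, the measured TCP pose, the force and the opening at its end, in the units of the state.
- get_obs(): the state, without advancing time (a new reading comes with each control period).
- capture(name): name is "scene" or "side" or "wrist"; returns the picture (420x560x3 uint8, red, green, blue); there is no depth.
- camera_model(name): a dict with "fx", "fy", "cx", "cy" (pixels), "D" ([k1, k2, p1, p2, k3] as OpenCV has them; the pictures are not rectified), "rvec" (rotation vector, rad) and "tvec" (3), from world to camera coordinates, as OpenCV has them. Camera axes: x right, y down, z forward; pixel columns grow to the right and rows downward; lengths in mm; the calibration is good to about 2 mm. A picture is of the moment at which its call begins: read the wrist's pose just before it. camera_model takes no time and is no camera call; for the wrist camera it gives the pose at the moment of the call.
- close_job(): hands the job in, once; it reports no verdict.
The state is a dict: "time": time; "joint_positions": joint angles; "dq": joint speeds; "tau": joint torques, N m; "tool_pos": TCP position; "tcp_rot": TCP orientation; "contact_force": force on the tool from outside, world axes, zero at the start; "moment": the same for the moment, N m; "grip_width": finger opening in mm.
Only numpy, scipy, OpenCV 4.12 (cv2) and the standard library are available. Lean on these libraries where they do the work, as an engineer would, in place of code of your own. Each camera call takes 0.05 s, during which the arm holds its last target.

## Task

Add the two loose slotted discs to the large one on the jig's weight hanger, the medium disc directly on the large one and the small one on top, each lying flat with the stem fully home at the end of its slot. Turn the discs as needed so that the three slots are staggered, every slot pointing at least 60 degrees away from the other two, then let go. Do not disturb the egg on its stand, the glue bottle or the parts box.

Things in the scene. Friction and masses are not known exactly. Their poses are not given: they have to be found in the camera images.
- hanger_foot (a point): Centre of the top of the weight hanger's fixed round foot (60 mm diameter, 6 mm thick), on the axis of its upright stem (6 mm thick), 50 mm above the bench. Axes are the jig's: z up, own -x is the open near end where discs come in; the jig's position and turn differ from start to start.
- hanger_bush (a point): Centre of the underside of the brass bush (18 mm diameter, 18 mm high) that holds the stem's top, 140 mm above the foot. A fixed 12 mm gooseneck rod runs from it towards own +x, centre line 15 mm above this point, and comes down to the base 128 mm from the stem. Axes as the jig.
- jig: The fixed plywood jig; origin on the bench under the stem, axes as the hanger foot. Base board 12 mm thick, own x -60 to 290 mm, 236 mm wide. Two side walls, inner faces at own y = -106 and 106 mm, 10 mm thick, own x -40 to 290 mm, tops 90 mm above the bench. A cross wall stands at own x = 142 mm, then a white egg held between two spindles.
- large_mid (a point): Centre of the large disc, half-way through its thickness. Steel, 80 mm diameter, 9 mm thick, about 300 g; it hangs on the stem, free to turn, its tail in front or at either side. A radial slot 11 mm wide, open at the rim, runs from the centre along own +x (it ends 4 mm past the centre); on the opposite side (own -x) a neck carries an upright tail to hold or push it by. Own z is up.
- large_tail (a point): Point in the large disc's upright tail, 62 mm from the disc's centre opposite the slot, 22 mm above the level of the disc's underside. The tail is 10 mm wide (own y), 16 mm long (own x) and reaches from that level to 36 mm above it; the neck is 11 mm wide, 9 mm high. Axes as the disc.
- medium_mid (a point): Centre of the medium disc, half-way through its thickness. Steel, 72 mm diameter, 9 mm thick, about 250 g; it lies on the bench, left or right. A radial slot 11 mm wide, open at the rim, runs from the centre along own +x (it ends 4 mm past the centre); on the opposite side (own -x) a neck carries an upright tail to hold or push it by. Own z is up.
- medium_tail (a point): Point in the medium disc's upright tail, 62 mm from the disc's centre opposite the slot, 22 mm above the level of the disc's underside. The tail is 10 mm wide (own y), 16 mm long (own x) and reaches from that level to 36 mm above it; the neck is 11 mm wide, 9 mm high. Axes as the disc.
- small_mid (a point): Centre of the small disc, half-way through its thickness. Steel, 60 mm diameter, 9 mm thick, about 190 g; it lies on the bench, on the other side. A radial slot 11 mm wide, open at the rim, runs from the centre along own +x (it ends 4 mm past the centre); on the opposite side (own -x) a neck carries an upright tail to hold or push it by. Own z is up.
- small_tail (a point): Point in the small disc's upright tail, 62 mm from the disc's centre opposite the slot, 22 mm above the level of the disc's underside. The tail is 10 mm wide (own y), 16 mm long (own x) and reaches from that level to 36 mm above it; the neck is 11 mm wide, 9 mm high. Axes as the disc.
- large: The large disc; origin at the centre of its underside.
- medium: The medium disc; origin at the centre of its underside.
- small: The small disc; origin at the centre of its underside.
- egg_stand: Bystander: a white egg on a small turned wooden foot, 50 mm diameter, 89 mm high, origin under its centre.
- glue_bottle: Bystander: upright white glue bottle, 38 mm diameter, 95 mm high, origin under its centre.
- parts_box: Bystander: closed clear plastic parts box, 117 x 77 x 35 mm, origin under its centre.
Not all that is in view belongs to the job. What is shaped like the medium but turquoise is not meant. What is shaped like the large but pink is not meant.

How it is judged:
By the outcome, as a careful person would: the job done as asked, in the order asked, and still so for the second after the job is handed in, with the robot touching nothing.
It also fails if it takes over 70 s, if anything falls off the work surface, if the arm or the gripper's body presses on something with over 40 N, if the wrist force passes 120 N, or if a joint passes its speed limit or range.

## Working session

There is one attempt and no reset: what is moved stays moved. The work goes in short steps, Python scripts to look and compute and a tool call to move; the robot and the scene stay as the last step left them, time stands still between calls to the robot, and variables do not carry over. Pictures are saved under pics/ and viewed, and the job is handed in when it is done.

Besides the shell and the picture viewer there is one more tool, called as a command line: name --argument value ..., lists and objects as JSON in quotes. drive_tool: Moves the arm, as the interface text tells. Its arguments: {"type":"object","properties":{"deltas":{"type":"array","items":{"type":"object","properties":{"hand":{"type":"number"},"tx":{"type":"number"},"ty":{"type":"number"},"tz":{"type":"number"},"wx":{"type":"number"},"wy":{"type":"number"},"wz":{"type":"number"}}}}},"required":["deltas"]}

```bash
ls; mkdir -p pics; cat > h.py <<'E'
from plant import *
import numpy as np, cv2
def cam(n):
    m=camera_model(n); K=np.array([[m['fx'],0,m['cx']],[0,m['fy'],m['cy']],[0,0,1.]]); 
    return K,np.array(m['D'],float),np.array(m['rvec'],float),np.array(m['tvec'],float)
def ray(c,uv):
    K,D,r,t=c; R=cv2.Rodrigues(r)[0]
    p=cv2.undistortPoints(np.array([[uv]],float),K,D)[0,0]
    return -R.T@t, R.T@np.array([p[0],p[1],1.])
def onz(c,uv,z):
    o,d=ray(c,uv); return o+d*(z-o[2])/d[2]
def proj(c,P):
    K,D,r,t=c; return cv2.projectPoints(np.array(P,float).reshape(-1,1,3),r,t,K,D)[0][:,0]
def tri(c1,u1,c2,u2):
    o1,d1=ray(c1,u1);o2,d2=ray(c2,u2)
    A=np.stack([d1,-d2],1); s=np.linalg.lstsq(A,o2-o1,rcond=None)[0]
    a=o1+d1*s[0]; b=o2+d2*s[1]; return (a+b)/2, np.linalg.norm(a-b)
def save(img,n): cv2.imwrite('pics/'+n,img[:,:,::-1])
E
python3 - <<'E'
from h import *
for n in ['scene','side','wrist']:
    im=capture(n); save(im,n+'0.png'); np.save(n+'0.npy',im)
    c=cam(n); np.savez(n+'0.npz',K=c[0],D=c[1],r=c[2],t=c[3]); o,d=ray(c,(280,210)); print(n,o.round(),d.round(2),c[0][0,0])
print(get_obs())
E
```

```text
pics
scene [ 906. -743.  916.] [-0.39  0.65 -0.65] 546.9821924323631
side [ 425. -738.  966.] [ 0.04  0.66 -0.75] 531.6524838799637
wrist [ 91. 523. 383.] [ 0.29 -0.09 -0.95] 346.1964514595582
{'time': 0.15, 'joint_positions': array([ 1.09797256e+00,  3.42582251e-01,  1.52475703e+00,  6.11135706e-07,
        1.27539457e+00, -1.46030587e-01]), 'dq': array([ 3.81945504e-05, -2.18575326e-03, -1.08374549e-03,  1.38600922e-03,
        9.53894112e-04,  1.86696391e-03]), 'tau': array([ 1.66101949e-03, -4.31470299e+01, -2.44352084e+01,  7.16511277e-02,
        5.35804708e-02, -5.10977850e-05]), 'tool_pos': array([168.39907589, 496.97513027, 240.20860055]), 'tcp_rot': array([-3.14142602e+00,  1.12896683e-03,  1.24400306e+00]), 'contact_force': array([ 0.00957895, -0.65015879, -0.13780098]), 'moment': array([ 0.0117925 ,  0.04306202, -0.0023408 ]), 'grip_width': 91.68856563415068}
```

View pics/scene0.png

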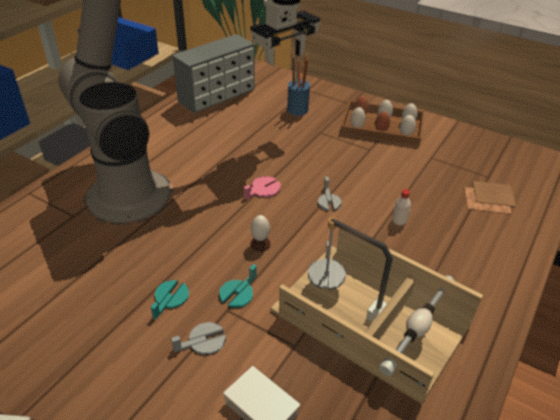

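View pics/side0.png

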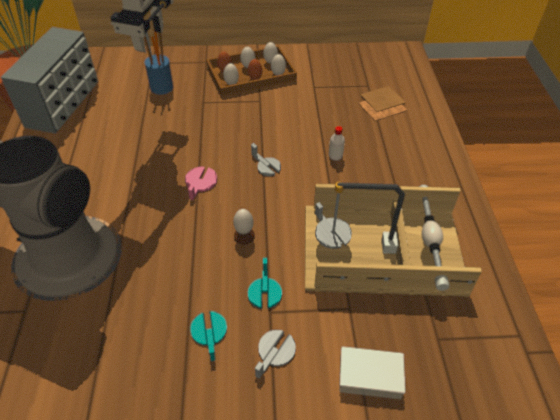

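View pics/wrist0.png

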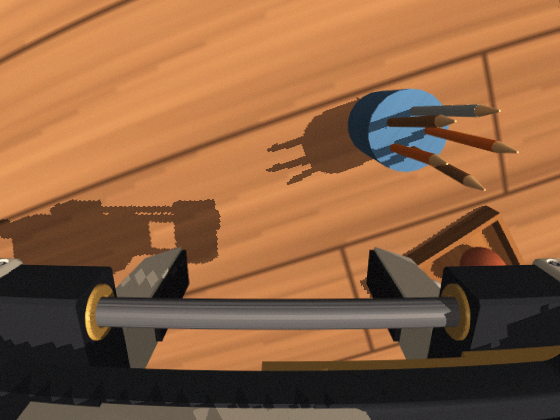

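Candidates: grey disc at scene (207,338) / side (277,348) = medium; grey disc at scene (329,201) / side (268,166) = small; grey on the stem at scene (327,273) = large. Turquoise at scene (171,294), (236,293) and pink at (266,187) are distractors. I'll check the choice in a close crop.

```bash
python3 - <<'E'
from h import *
a=np.load('scene0.npy');b=np.load('side0.npy')
def crop(im,x,y,w,h,s): return cv2.resize(im[y:y+h,x:x+w],(w*s,h*s),interpolation=cv2.INTER_CUBIC)
top=np.hstack([crop(a,165,300,80,60,5),crop(b,240,315,80,60,5)])
bot=np.hstack([crop(a,300,160,80,60,5),crop(b,230,130,80,60,5)])
save(np.vstack([top,bot]),'crop0.png')
save(np.hstack([crop(a,280,200,130,150,3),crop(b,290,170,130,150,3)]),'crop1.png')
E
```

```text
(no output)
```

View pics/crop0.png

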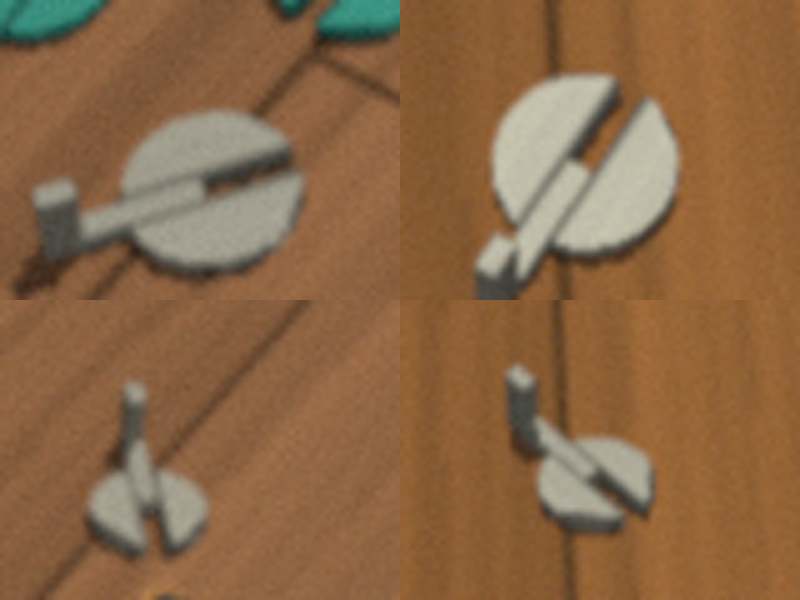

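View pics/crop1.png

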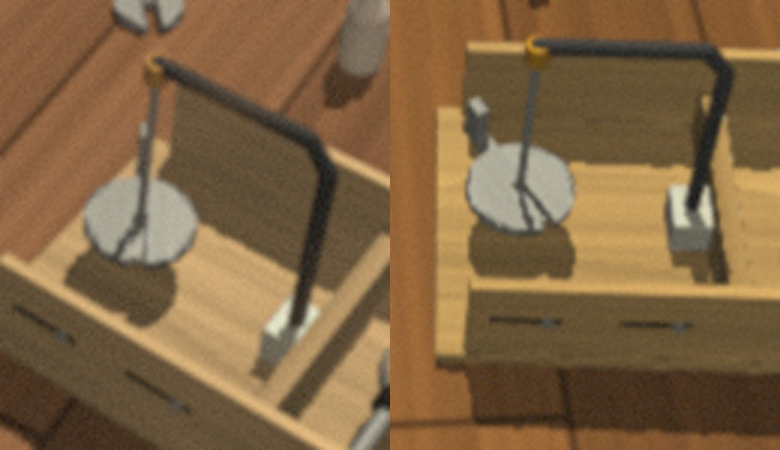

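```bash
cat > meas.py <<'E'
from h import *
from scipy.optimize import least_squares
def load(n):
    z=np.load(n+'0.npz'); return (z['K'],z['D'],z['r'],z['t']),np.load(n+'0.npy')
def graymask(im,vmin,smax=60):
    hsv=cv2.cvtColor(im,cv2.COLOR_RGB2HSV); return ((hsv[...,2]>vmin)&(hsv[...,1]<smax)).astype(np.uint8)
def circ(P,R,guess,trim=3.0):
    c=np.array(guess,float)
    for k in range(3):
        f=least_squares(lambda c:np.hypot(*(P-c).T)-R,c,loss='soft_l1',f_scale=0.7); c=f.x
    r=np.hypot(*(P-c).T)-R
    return c,(abs(r)<1.5).mean(),len(P)
E
python3 - <<'E'
from meas import *
for n,boxes in [('scene',dict(medium=(165,310,235,360,9,36),small=(310,170,350,215,9,30),large=(300,250,350,292,59,40))),('side',dict(medium=(250,322,305,382,9,36),small=(245,140,290,180,9,30),large=(308,200,356,250,59,40)))]:
    c,im=load(n)
    for k,(x0,y0,x1,y1,z,R) in boxes.items():
        sub=im[y0:y1,x0:x1]; hsv=cv2.cvtColor(sub,cv2.COLOR_RGB2HSV)
        v=hsv[...,2][hsv[...,1]<70]; 
        m=graymask(sub,np.percentile(v,95)*0.8,80)
        n_,lab,st,_=cv2.connectedComponentsWithStats(m)
        m=(lab==1+np.argmax(st[1:,4])).astype(np.uint8)
        ct=max(cv2.findContours(m,cv2.RETR_EXTERNAL,cv2.CHAIN_APPROX_NONE)[0],key=len)[:,0]+[x0,y0]
        P=np.array([onz(c,p+0.0,z)[:2] for p in ct])
        print(n,k,np.percentile(v,95),circ(P,R,np.median(P,0)))
        np.save(f'P_{n}_{k}.npy',P)
try: print(tcp_to_tips)
except Exception as e: print(e); import plant; print([x for x in dir(plant) if x[0]!='_'])
E
```

```text
scene medium 166.0 (array([ 451.81834257, -251.96333045]), np.float64(0.33544303797468356), 158)
scene small 167.0 (array([456.66775031, 261.77394892]), np.float64(0.2564102564102564), 78)
scene large 182.0 (array([584.93973648,  -9.04774649]), np.float64(0.3132530120481928), 83)
side medium 197.0 (array([ 487.9537951 , -276.05248377]), np.float64(0.17391304347826086), 69)
side small 176.0 (array([455.41832651, 265.35180413]), np.float64(0.24675324675324675), 77)
side large 181.0 (array([592.28569038,  -6.40263082]), np.float64(0.4), 75)
14.0
```

```bash
python3 - <<'E'
from meas import *
rows=[]
B={'scene':dict(medium=(165,305,9,36),small=(295,165,9,30),large=(290,240,59,40)),'side':dict(medium=(240,320,9,36),small=(230,135,9,30),large=(298,195,59,40))}
for n in B:
    c,im=load(n); r=[]
    for k,(x0,y0,z,R) in B[n].items():
        sub=im[y0:y0+60,x0:x0+75]
        lab=cv2.cvtColor(sub,cv2.COLOR_RGB2LAB).astype(int)
        chroma=np.hypot(lab[...,1]-128,lab[...,2]-128)
        m=((chroma<14)&(lab[...,0]>125)).astype(np.uint8)
        v=sub.copy(); ed=m-cv2.erode(m,np.ones((3,3),np.uint8)); v[ed>0]=[255,0,0]
        r.append(cv2.resize(v,None,fx=3.5,fy=3.5,interpolation=cv2.INTER_NEAREST))
        M=cv2.morphologyEx(m,cv2.MORPH_CLOSE,np.ones((3,3),np.uint8))
        ct=max(cv2.findContours(m,cv2.RETR_EXTERNAL,cv2.CHAIN_APPROX_NONE)[0],key=len)[:,0]
        H=cv2.convexHull(ct)[:,0]+[x0,y0]
        cc=ct+[x0,y0]
        P=np.array([onz(c,p,z)[:2] for p in cc]); np.save(f'P_{n}_{k}.npy',P)
        # grid search-free robust: RANSAC
        best=(0,)
        rng=np.random.default_rng(0)
        for _ in range(3000):
            i,j=rng.choice(len(P),2,replace=False); d=P[j]-P[i]; L=np.hypot(*d)
            if L<R*0.7 or L>2*R: continue
            h=np.sqrt(R*R-L*L/4); q=(P[i]+P[j])/2+np.array([-d[1],d[0]])/L*h
            s=(abs(np.hypot(*(P-q).T)-R)<1.0).sum()
            if s>best[0]: best=(s,q)
        s,q=best; e=abs(np.hypot(*(P-q).T)-R)<1.5
        q=least_squares(lambda c:np.hypot(*(P[e]-c).T)-R,q).x
        print(n,k,len(P),s,q.round(1))
    rows.append(np.hstack(r))
save(np.vstack(rows),'masks.png'); print(rows[0].shape)
E
```

```text
scene medium 145 59 [ 453.4 -251.1]
scene small 76 15 [457.5 261.6]
scene large 81 34 [589.3  -9.8]
side medium 160 63 [ 452.1 -250.1]
side small 79 19 [459.3 258.1]
side large 79 32 [591.1  -8.2]
(210, 786, 3)
```

View pics/masks.png

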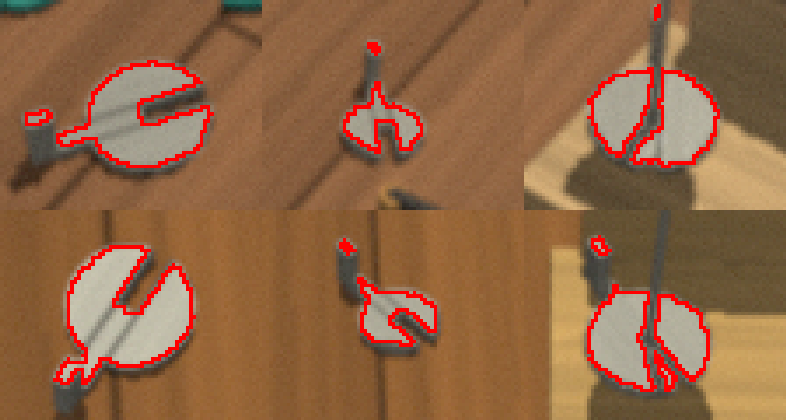

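```bash
python3 - <<'E'
from meas import *
cs,a=load('scene'); cd,b=load('side')
def top(im,c,box,z,lo=135):
    x0,y0,x1,y1=box; sub=im[y0:y1,x0:x1]
    lab=cv2.cvtColor(sub,cv2.COLOR_RGB2LAB).astype(int)
    m=((np.hypot(lab[...,1]-128,lab[...,2]-128)<16)&(lab[...,0]>lo))
    ys,xs=np.nonzero(m); p=(xs.mean()+x0,ys.mean()+y0)
    return p,len(xs),onz(c,p,z)[:2].round(1)
C={'medium':(452.7,-250.6),'small':(458,260),'large':(590,-9)}
for k,bs,bd,z in [('medium',(170,333,182,343),(255,361,266,374),36),('small',(322,174,332,182),(247,140,259,150),36),('large',(324,238,332,247),(314,202,324,211),86)]:
    A=top(a,cs,bs,z);B=top(b,cd,bd,z); X,e=tri(cs,A[0],cd,B[0])
    print(k,A,B,X.round(1),round(e,1))
    for q in (A[2],B[2],X[:2]):
        d=q-np.array(C[k]); print('   dist',np.hypot(*d).round(1),'slot deg',np.degrees(np.arctan2(-d[1],-d[0])).round(1))
# bush + stem picture
def crop(im,x,y,w,h,s): return cv2.resize(im[y:y+h,x:x+w],(w*s,h*s),interpolation=cv2.INTER_CUBIC)
save(np.hstack([crop(a,300,210,50,75,8),crop(b,315,175,50,75,8)]),'crop2.png')
E
```

```text
medium ((np.float64(175.3793103448276), np.float64(338.0689655172414)), 29, array([ 417.4, -301.3])) ((np.float64(260.6), np.float64(365.15384615384613)), 65, array([ 420.4, -299.5])) [ 420.4 -303.1   41.7] 1.8
   dist 61.8 slot deg 55.2
   dist 58.6 slot deg 56.6
   dist 61.7 slot deg 58.4
small ((np.float64(326.6363636363636), np.float64(177.9090909090909)), 11, array([421.7, 308.7])) ((np.float64(253.45454545454547), np.float64(144.8181818181818)), 11, array([420.4, 311. ])) [420.4 312.2  34. ] 1.4
   dist 60.7 slot deg -53.3
   dist 63.4 slot deg -53.6
   dist 64.3 slot deg -54.2
large ((np.float64(327.42857142857144), np.float64(242.71428571428572)), 7, array([560. ,  45.8])) ((np.float64(318.8888888888889), np.float64(204.88888888888889)), 18, array([561.8,  47.8])) [561.2  43.9  89.2] 1.6
   dist 62.5 slot deg -61.3
   dist 63.4 slot deg -63.6
   dist 60.2 slot deg -61.4
```

View pics/crop2.png

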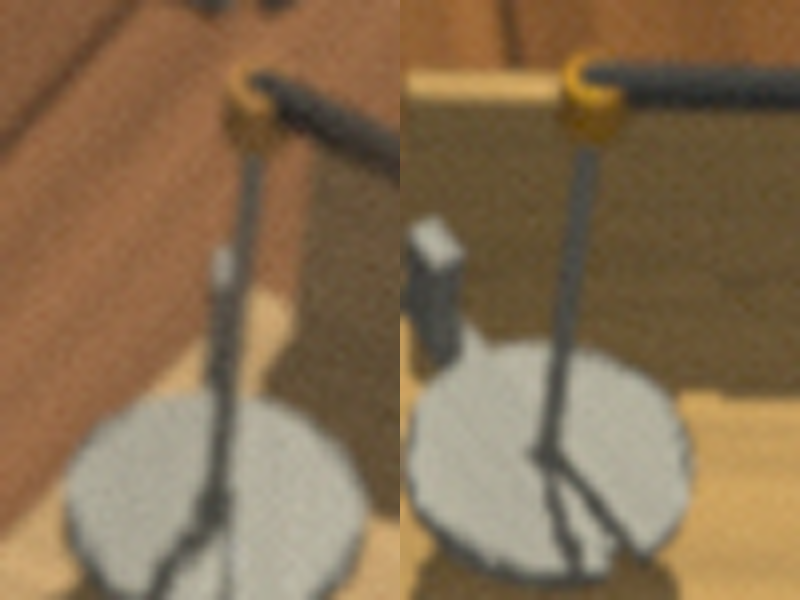

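```bash
python3 - <<'E'
from meas import *
cs,a=load('scene'); cd,b=load('side')
X,e=tri(cs,(326.6,272.5),cd,(333.1,231.9)); print('stem',X.round(1),e.round(1), onz(cs,(326.6,272.5),59).round(1),onz(cd,(333.1,231.9),59).round(1))
X,e=tri(cs,(331.9,228.7),cd,(338.75,193.1)); print('bush',X.round(1),e.round(1),onz(cs,(331.9,228.7),190).round(1),onz(cd,(338.75,193.1),190).round(1))
def crop(im,x,y,w,h,s): return cv2.resize(im[y:y+h,x:x+w],(w*s,h*s),interpolation=cv2.INTER_CUBIC)
save(crop(b,296,170,190,135,4),'jig_s.png')
save(crop(a,265,200,220,195,3),'jig_c.png')
E
```

```text
stem [589.3  -7.8  57.2] 0.1 [590.   -9.4  59. ] [589.   -9.2  59. ]
bush [590.1  -9.4 184.7] 1.5 [592.2 -13.6 190. ] [588.8 -15.3 190. ]
```

View pics/jig_s.png

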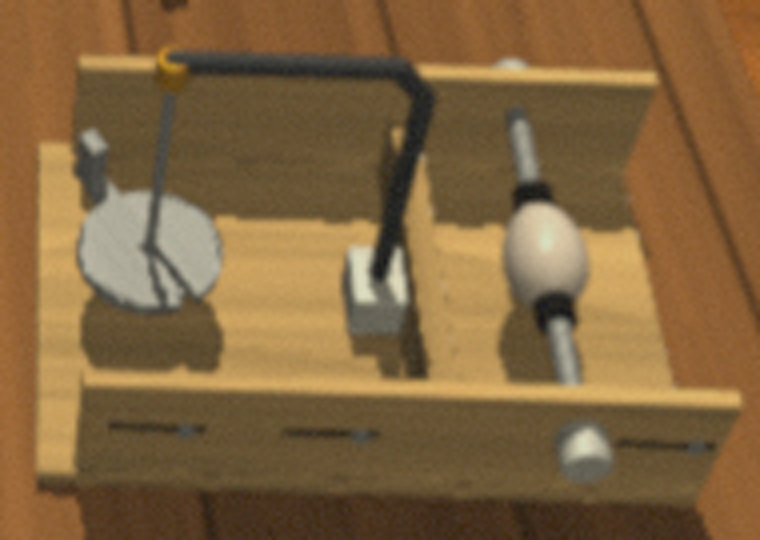

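View pics/jig_c.png

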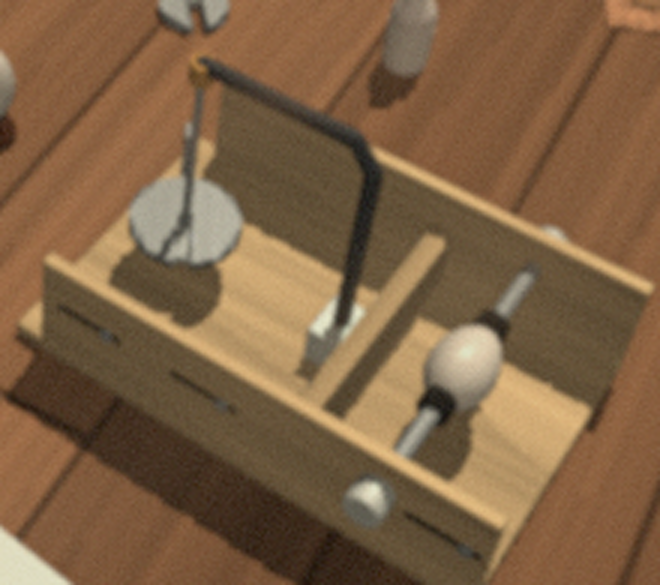

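```bash
python3 - <<'E'
from meas import *
cs,a=load('scene'); cd,b=load('side')
for c,l in [(cd,[(82,387),(740,407),(80,58),(655,74)]),]:
    P=[onz(c,(x/4+296-.4,y/4+170-.4),90)[:2] for x,y in l]
    for i in (0,2):
        d=P[i+1]-P[i]; print(P[i].round(1),P[i+1].round(1),np.hypot(*d).round(1),np.degrees(np.arctan2(d[1],d[0])).round(2))
P=[onz(cs,(x/3+265-.3,y/3+200-.3),90)[:2] for x,y in [(47,256),(503,522),(222,92),(652,288)]]
for i in (0,2):
        d=P[i+1]-P[i]; print(P[i].round(1),P[i+1].round(1),np.hypot(*d).round(1),np.degrees(np.arctan2(d[1],d[0])).round(2))
# gooseneck
print(np.degrees(np.arctan2(*(onz(cd,(398,187.2),205)-onz(cd,(339,187),205))[1::-1])))
E
```

```text
[ 538.4 -121.1] [ 865.6 -149.3] 328.4 -4.93
[560.3 108.7] [887.6  80.2] 328.5 -4.98
[ 540.1 -116.3] [ 867.1 -145.1] 328.3 -5.02
[564.1  90.4] [888.2  77.1] 324.4 -2.36
-3.013978427198694
```

```bash
python3 - <<'E'
from meas import *
cs,a=load('scene'); cd,b=load('side')
print('egg',[v.round(1) if not np.isscalar(v) else v for v in tri(cs,(260,228),cd,(243,221))])
print('egg foot',onz(cs,(260,243),8).round(),onz(cd,(244,238),8).round())
print('bottle cap',tri(cs,(405.5,193),cd,(338,130)))
print('pink',onz(cs,(266,187),9).round(),'turq',onz(cd,(265,292),9).round(),onz(cd,(209,328),9).round(),'box',onz(cd,(372,365),35).round())
E
```

```text
egg [array([391.4,  36.1,  52.6]), np.float64(1.8756637228944184)]
egg foot [394.  31.   8.] [392.  24.   8.]
bottle cap (array([637.02229197, 301.44646367,  85.93518854]), np.float64(0.13145969321970824))
pink [291. 217.   9.] turq [ 434. -124.    9.] [ 320. -203.    9.] box [ 627. -310.   35.]
```

```bash
cat > plan.py <<'E'
from h import *
from scipy.optimize import least_squares
from scipy.spatial.transform import Rotation as Ro
def start():
    o=get_obs(); return np.array(o['tool_pos']),Ro.from_euler('xyz',o['tcp_rot'])
def sim(p,R,row,N):
    for _ in range(N):
        p=p+R.apply(np.array(row[:3])*40); R=R*Ro.from_rotvec(np.radians(5)*np.array(row[3:]))
    return p,R
def plan(segs,s=None):
    """segs: list of (x,y,z,yawdeg,N); constant rows, tool down"""
    p,R=s or start()
    print('from',p.round(1),R.as_euler('xyz',degrees=True).round(2))
    for x,y,z,yaw,N in segs:
        T=Ro.from_euler('xyz',[180,0,yaw],degrees=True); q=np.array([x,y,z],float)
        def f(v):
            a,B=sim(p,R,v,N); return np.r_[a-q,(B.inv()*T).as_rotvec()*200]
        v=least_squares(f,np.r_[R.inv().apply(q-p)/40/N,(R.inv()*T).as_rotvec()/np.radians(5)/N]).x
        v=v.round(3); p,R=sim(p,R,v,N)
        print(f'{N}x tx {v[0]} ty {v[1]} tz {v[2]} wx {v[3]} wy {v[4]} wz {v[5]} ->',p.round(1),R.as_euler('xyz',degrees=True).round(1))
    return p,R
def st():
    o=get_obs(); print(round(o['time'],2),o['tool_pos'].round(1),np.degrees(o['tcp_rot']).round(2),'F',o['contact_force'].round(1),'M',o['moment'].round(2),'w',round(o['grip_width'],1),'j',o['joint_positions'].round(2))
E
python3 - <<'E'
from plan import *
plan([(561,46,240,28,20),(561,46,100,28,6),(561,46,67,28,3)])
E
```

```text
from [168.4 497.  240.2] [-1.7999e+02  6.0000e-02  7.1280e+01]
20x tx -0.129 ty 0.755 tz 0.0 wx 0.0 wy 0.001 wz 0.433 -> [561.   45.5 240.3] [180.  -0.  28.]
6x tx 0.001 ty -0.002 tz 0.584 wx 0.0 wy -0.001 wz -0.001 -> [561.1  46.1 100.1] [180.  -0.  28.]
3x tx -0.001 ty 0.0 tz 0.276 wx 0.0 wy -0.0 wz 0.0 -> [561.  46.  67.] [180.  -0.  28.]
```

drive_tool --deltas '[{"hand": 0.2,"tx": -0.129,"ty": 0.755,"wz": 0.433},{"hand": 0.2,"tx": -0.129,"ty": 0.755,"wz": 0.433},{"hand": 0.2,"tx": -0.129,"ty": 0.755,"wz": 0.433},{"hand": 0.2,"tx": -0.129,"ty": 0.755,"wz": 0.433},{"hand": 0.2,"tx": -0.129,"ty": 0.755,"wz": 0.433},{"hand": 0.2,"tx": -0.129,"ty": 0.755,"wz": 0.433},{"hand": 0.2,"tx": -0.129,"ty": 0.755,"wz": 0.433},{"hand": 0.2,"tx": -0.129,"ty": 0.755,"wz": 0.433},{"hand": 0.2,"tx": -0.129,"ty": 0.755,"wz": 0.433},{"hand": 0.2,"tx": -0.129,"ty": 0.755,"wz": 0.433},{"hand": 0.2,"tx": -0.129,"ty": 0.755,"wz": 0.433},{"hand": 0.2,"tx": -0.129,"ty": 0.755,"wz": 0.433},{"hand": 0.2,"tx": -0.129,"ty": 0.755,"wz": 0.433},{"hand": 0.2,"tx": -0.129,"ty": 0.755,"wz": 0.433},{"hand": 0.2,"tx": -0.129,"ty": 0.755,"wz": 0.433},{"hand": 0.2,"tx": -0.129,"ty": 0.755,"wz": 0.433},{"hand": 0.2,"tx": -0.129,"ty": 0.755,"wz": 0.433},{"hand": 0.2,"tx": -0.129,"ty": 0.755,"wz": 0.433},{"hand": 0.2,"tx": -0.129,"ty": 0.755,"wz": 0.433},{"hand": 0.2,"tx": -0.129,"ty": 0.755,"wz": 0.433}]'

```text
invalid input
```

drive_tool --deltas '[{"hand": 0.2,"tx": -0.13,"ty": 0.75,"tz": 0,"wx": 0,"wy": 0,"wz": 0.43},{"hand": 0.2,"tx": -0.13,"ty": 0.75,"tz": 0,"wx": 0,"wy": 0,"wz": 0.43},{"hand": 0.2,"tx": -0.13,"ty": 0.75,"tz": 0,"wx": 0,"wy": 0,"wz": 0.43},{"hand": 0.2,"tx": -0.13,"ty": 0.75,"tz": 0,"wx": 0,"wy": 0,"wz": 0.43},{"hand": 0.2,"tx": -0.13,"ty": 0.75,"tz": 0,"wx": 0,"wy": 0,"wz": 0.43},{"hand": 0.2,"tx": -0.13,"ty": 0.75,"tz": 0,"wx": 0,"wy": 0,"wz": 0.43},{"hand": 0.2,"tx": -0.13,"ty": 0.75,"tz": 0,"wx": 0,"wy": 0,"wz": 0.43},{"hand": 0.2,"tx": -0.13,"ty": 0.75,"tz": 0,"wx": 0,"wy": 0,"wz": 0.43},{"hand": 0.2,"tx": -0.13,"ty": 0.75,"tz": 0,"wx": 0,"wy": 0,"wz": 0.43},{"hand": 0.2,"tx": -0.13,"ty": 0.75,"tz": 0,"wx": 0,"wy": 0,"wz": 0.43},{"hand": 0.2,"tx": -0.13,"ty": 0.75,"tz": 0,"wx": 0,"wy": 0,"wz": 0.43},{"hand": 0.2,"tx": -0.13,"ty": 0.75,"tz": 0,"wx": 0,"wy": 0,"wz": 0.43},{"hand": 0.2,"tx": -0.13,"ty": 0.75,"tz": 0,"wx": 0,"wy": 0,"wz": 0.43},{"hand": 0.2,"tx": -0.13,"ty": 0.75,"tz": 0,"wx": 0,"wy": 0,"wz": 0.43},{"hand": 0.2,"tx": -0.13,"ty": 0.75,"tz": 0,"wx": 0,"wy": 0,"wz": 0.43},{"hand": 0.2,"tx": -0.13,"ty": 0.75,"tz": 0,"wx": 0,"wy": 0,"wz": 0.43},{"hand": 0.2,"tx": -0.13,"ty": 0.75,"tz": 0,"wx": 0,"wy": 0,"wz": 0.43},{"hand": 0.2,"tx": -0.13,"ty": 0.75,"tz": 0,"wx": 0,"wy": 0,"wz": 0.43},{"hand": 0.2,"tx": -0.13,"ty": 0.75,"tz": 0,"wx": 0,"wy": 0,"wz": 0.43},{"hand": 0.2,"tx": -0.13,"ty": 0.75,"tz": 0,"wx": 0,"wy": 0,"wz": 0.43}]'

```text
time: 1.82
tool_pos: [559.2, 47.0, 240.4]
tcp_rot: [-3.141, 0.0, 0.492]
contact_force: [-0.1, -0.1, -0.4]
grip_width: 36.9
```

```bash
python3 - <<'E'
from plan import *
c=cam('wrist'); im=capture('wrist'); save(im,'w1.png'); np.save('w1.npy',im)
np.savez('w1.npz',K=c[0],D=c[1],r=c[2],t=c[3])
print(proj(c,[[561,46,86],[590,-9,59],[590,-9,190]]).round())
plan([(561,46.3,100,28,6),(561,46.3,67,28,3)])
E
```

```text
[[279. 197.]
 [278. 248.]
 [279. 329.]]
from [561.   42.1 240.2] [1.7983e+02 4.0000e-02 2.7860e+01]
6x tx 0.008 ty -0.017 tz 0.584 wx 0.006 wy 0.001 wz -0.005 -> [560.9  46.3 100. ] [-180.    0.   28.]
3x tx 0.001 ty 0.001 tz 0.275 wx -0.0 wy 0.001 wz 0.001 -> [561.   46.3  67. ] [-180.   -0.   28.]
```

View pics/w1.png

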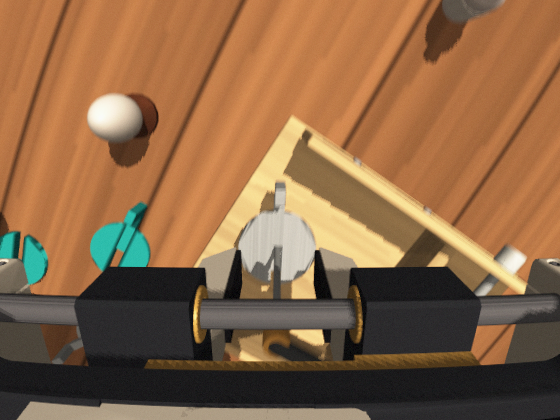

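```bash
python3 - <<'E'
from h import *
im=np.load('w1.npy'); z=np.load('w1.npz'); c=(z['K'],z['D'],z['r'],z['t'])
save(cv2.resize(im[170:300,220:340],None,fx=5,fy=5,interpolation=cv2.INTER_CUBIC)[:600],'w1c.png')
print(onz(c,(280,188),86),onz(c,(277.5,246),59))
E
```

```text
[558.13239441  53.47522899  86.        ] [588.12967221  -7.22625233  59.        ]
```

View pics/w1c.png

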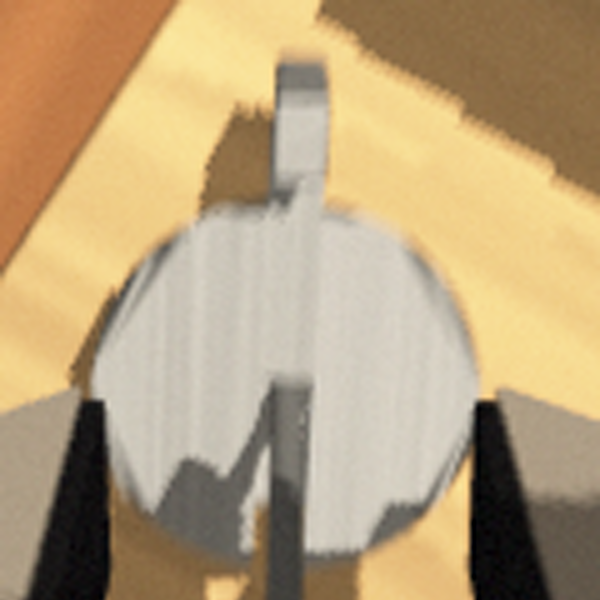

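drive_tool --deltas '[{"hand": 0.2,"tx": 0.01,"ty": -0.02,"tz": 0.58,"wx": 0,"wy": 0,"wz": 0},{"hand": 0.2,"tx": 0.01,"ty": -0.02,"tz": 0.58,"wx": 0,"wy": 0,"wz": 0},{"hand": 0.2,"tx": 0.01,"ty": -0.02,"tz": 0.58,"wx": 0,"wy": 0,"wz": 0},{"hand": 0.2,"tx": 0.01,"ty": -0.02,"tz": 0.58,"wx": 0,"wy": 0,"wz": 0},{"hand": 0.2,"tx": 0.01,"ty": -0.02,"tz": 0.58,"wx": 0,"wy": 0,"wz": 0},{"hand": 0.2,"tx": 0,"ty": -0.01,"tz": 0.58,"wx": 0,"wy": 0,"wz": 0},{"hand": 0.2,"tx": 0,"ty": 0,"tz": 0.28,"wx": 0,"wy": 0,"wz": 0},{"hand": 0.2,"tx": 0,"ty": 0,"tz": 0.28,"wx": 0,"wy": 0,"wz": 0},{"hand": 0.2,"tx": 0,"ty": 0,"tz": 0.27,"wx": 0,"wy": 0,"wz": 0},{"hand": 0.2,"tx": 0,"ty": 0,"tz": 0,"wx": 0,"wy": 0,"wz": 0}]'

```text
time: 2.7
tool_pos: [557.5, 53.4, 66.4]
tcp_rot: [-3.14, 0.003, 0.494]
contact_force: [-0.2, 0.3, -0.5]
grip_width: 36.5
```

```bash
python3 - <<'E'
from plan import *
st(); im=capture('side'); save(cv2.resize(im[150:310,280:480],None,fx=3.5,fy=3.5,interpolation=cv2.INTER_CUBIC),'s2.png')
E
```

```text
2.7 [557.5  53.4  66.4] [-1.799e+02  1.500e-01  2.828e+01] F [-0.2  0.3 -0.5] M [-0.05  0.02  0.03] w 36.5 j [-0.04  0.6   1.64  0.    0.91 -0.54]
```

View pics/s2.png

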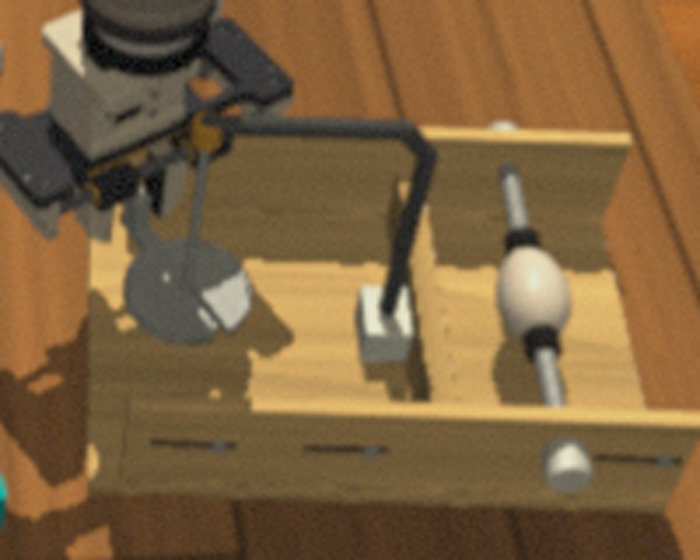

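drive_tool --deltas '[{"hand": 0.2,"tx": 0,"ty": 0.1,"tz": 0,"wx": 0,"wy": 0,"wz": 0},{"hand": 0.2,"tx": 0,"ty": 0.1,"tz": 0,"wx": 0,"wy": 0,"wz": 0},{"hand": 0.2,"tx": 0,"ty": 0,"tz": 0,"wx": 0,"wy": 0,"wz": 0},{"hand": 0.2,"tx": 0,"ty": 0,"tz": 0,"wx": 0,"wy": 0,"wz": 0},{"hand": 0.2,"tx": 0,"ty": 0,"tz": 0,"wx": 0,"wy": 0,"wz": 0}]'

```text
time: 3.17
tool_pos: [562.6, 46.1, 68.8]
tcp_rot: [3.141, -0.001, 0.493]
contact_force: [-0.6, -0.4, 0.3]
grip_width: 37.0
```

```bash
python3 - <<'E'
from plan import *
st(); p,R=start(); d=np.array([590,-9])-p[:2]; print(np.hypot(*d),np.degrees(np.arctan2(d[1],d[0])))
E
```

```text
3.17 [562.6  46.1  68.8] [ 1.7998e+02 -5.0000e-02  2.8260e+01] F [-0.6 -0.4  0.3] M [-0.06  0.02 -0.08] w 37.0 j [-0.05  0.6   1.62  0.    0.92 -0.55]
61.54002523765229 -63.54200023567486
```

drive_tool --deltas '[{"hand": 1,"tx": 0,"ty": 0,"tz": 0,"wx": 0,"wy": 0,"wz": 0},{"hand": 1,"tx": 0,"ty": 0,"tz": 0,"wx": 0,"wy": 0,"wz": 0},{"hand": 1,"tx": 0,"ty": 0,"tz": 0,"wx": 0,"wy": 0,"wz": 0},{"hand": 1,"tx": 0,"ty": 0,"tz": 0,"wx": 0,"wy": 0,"wz": 0},{"hand": 1,"tx": 0,"ty": 0,"tz": 0,"wx": 0,"wy": 0,"wz": 0}]'

```text
time: 3.58
tool_pos: [562.1, 46.3, 68.3]
tcp_rot: [-3.141, 0.001, 0.494]
contact_force: [-0.9, 0.4, 1.6]
grip_width: 10.3
```

```bash
python3 - <<'E'
from plan import *
st(); p,R=start(); d=np.array([590,-9])-p[:2]; print(np.hypot(*d),np.degrees(np.arctan2(d[1],d[0])))
a0=-61.5; 
def tgt(s,r=61.7): return (590-r*np.cos(np.radians(s)),-9-r*np.sin(np.radians(s)),p[2],s+90)
plan([tgt(-78)+(8,)])
E
```

```text
3.58 [562.1  46.3  68.3] [-1.7998e+02  3.0000e-02  2.8280e+01] F [-0.9  0.4  1.6] M [-0.18  0.01  0.08] w 10.3 j [-0.05  0.6   1.62  0.    0.92 -0.55]
61.944719426382996 -63.189369229463026
from [562.1  46.3  68.3] [-1.7998e+02  3.0000e-02  2.8280e+01]
8x tx 0.05 ty 0.002 tz -0.0 wx -0.0 wy 0.001 wz 0.407 -> [577.2  51.4  68.3] [-180.   -0.   12.]
```

drive_tool --deltas '[{"hand": 1,"tx": 0.05,"ty": 0,"tz": 0,"wx": 0,"wy": 0,"wz": 0.41},{"hand": 1,"tx": 0.05,"ty": 0,"tz": 0,"wx": 0,"wy": 0,"wz": 0.41},{"hand": 1,"tx": 0.05,"ty": 0,"tz": 0,"wx": 0,"wy": 0,"wz": 0.41},{"hand": 1,"tx": 0.05,"ty": 0,"tz": 0,"wx": 0,"wy": 0,"wz": 0.41},{"hand": 1,"tx": 0.05,"ty": 0,"tz": 0,"wx": 0,"wy": 0,"wz": 0.41},{"hand": 1,"tx": 0.05,"ty": 0,"tz": 0,"wx": 0,"wy": 0,"wz": 0.41},{"hand": 1,"tx": 0.05,"ty": 0,"tz": 0,"wx": 0,"wy": 0,"wz": 0.41},{"hand": 1,"tx": 0.05,"ty": 0,"tz": 0,"wx": 0,"wy": 0,"wz": 0.41},{"hand": 1,"tx": 0,"ty": 0,"tz": 0,"wx": 0,"wy": 0,"wz": 0},{"hand": 1,"tx": 0,"ty": 0,"tz": 0,"wx": 0,"wy": 0,"wz": 0},{"hand": 1,"tx": 0,"ty": 0,"tz": 0,"wx": 0,"wy": 0,"wz": 0}]'

```text
time: 4.5
tool_pos: [576.9, 52.2, 68.3]
tcp_rot: [-3.141, 0.0, 0.208]
contact_force: [-1.8, 1.0, 0.6]
grip_width: 9.7
```

```bash
python3 - <<'E'
from plan import *
st(); p,R=start(); d=np.array([590,-9])-p[:2]; print(np.hypot(*d),np.degrees(np.arctan2(d[1],d[0])))
# next: release, up to 225, go to medium
s=plan([(p[0],p[1],225,12,6),(477,-290,225,100,14),(418.5,-302.3,225,137,6),(418.5,-302.3,60,137,6),(418.5,-302.3,17,137,3)])
print([np.degrees(np.arctan2(y,x)) -yaw for x,y,yaw in [(418.5,-302.3,137)]])
E
```

```text
4.5 [576.9  52.2  68.3] [-1.7997e+02  3.0000e-02  1.1930e+01] F [-1.8  1.   0.6] M [ 0.15  0.37 -0.1 ] w 9.7 j [-0.04  0.62  1.58  0.    0.94 -0.25]
62.577159337501975 -77.91270981015099
from [576.9  52.2  68.3] [-1.7997e+02  3.0000e-02  1.1930e+01]
6x tx -0.0 ty -0.0 tz -0.653 wx -0.001 wy 0.001 wz -0.002 -> [576.9  52.2 225. ] [180.  -0.  12.]
14x tx -0.657 ty 0.25 tz -0.0 wx 0.0 wy -0.0 wz -1.257 -> [ 476.8 -289.8  225. ] [180.   0. 100.]
6x tx 0.058 ty -0.246 tz -0.0 wx 0.0 wy 0.0 wz -1.234 -> [ 418.5 -302.3  225. ] [180.   0. 137.]
6x tx 0.0 ty -0.0 tz 0.687 wx 0.0 wy 0.0 wz 0.0 -> [ 418.5 -302.3   60.1] [180.   0. 137.]
3x tx 0.0 ty -0.0 tz 0.359 wx 0.0 wy 0.0 wz 0.0 -> [ 418.5 -302.3   17. ] [180.   0. 137.]
[np.float64(-172.84215148444568)]
```

drive_tool --deltas '[{"hand": 0.2,"tx": 0,"ty": 0,"tz": 0,"wx": 0,"wy": 0,"wz": 0},{"hand": 0.2,"tx": 0,"ty": 0,"tz": 0,"wx": 0,"wy": 0,"wz": 0},{"hand": 0.2,"tx": 0,"ty": 0,"tz": 0,"wx": 0,"wy": 0,"wz": 0},{"hand": 0.2,"tx": 0,"ty": 0,"tz": -0.2,"wx": 0,"wy": 0,"wz": 0},{"hand": 0.2,"tx": 0,"ty": 0,"tz": -0.7,"wx": 0,"wy": 0,"wz": 0},{"hand": 0.2,"tx": 0,"ty": 0,"tz": -0.7,"wx": 0,"wy": 0,"wz": 0},{"hand": 0.2,"tx": 0,"ty": 0,"tz": -0.7,"wx": 0,"wy": 0,"wz": 0},{"hand": 0.2,"tx": 0,"ty": 0,"tz": -0.7,"wx": 0,"wy": 0,"wz": 0},{"hand": 0.2,"tx": 0,"ty": 0,"tz": -0.7,"wx": 0,"wy": 0,"wz": 0},{"hand": 0.2,"tx": 0,"ty": 0,"tz": -0.5,"wx": 0,"wy": 0,"wz": 0},{"hand": 0.2,"tx": 0,"ty": 0,"tz": 0,"wx": 0,"wy": 0,"wz": 0},{"hand": 0.2,"tx": 0,"ty": 0,"tz": 0,"wx": 0,"wy": 0,"wz": 0}]'

```text
time: 5.5
tool_pos: [577.7, 51.9, 237.9]
tcp_rot: [3.141, -0.003, 0.207]
contact_force: [-0.2, 0.3, -0.8]
grip_width: 36.3
```

```bash
python3 - <<'E'
from plan import *
st()
im=capture('side'); np.save('s3.npy',im); save(cv2.resize(im[150:310,280:480],None,fx=3.5,fy=3.5,interpolation=cv2.INTER_CUBIC),'s3.png')
s=plan([(460,-270,240,104,20),(418.5,-302.3,240,137,8),(418.5,-302.3,60,137,6),(418.5,-302.3,17,137,3)])
E
```

```text
5.5 [577.7  51.9 237.9] [179.96  -0.18  11.88] F [-0.2  0.3 -0.8] M [-0.08  0.09 -0.  ] w 36.3 j [-0.04  0.44  1.37  0.    1.32 -0.25]
from [577.   51.9 236.3] [ 1.800e+02 -1.000e-02  1.188e+01]
20x tx -0.463 ty 0.119 tz -0.005 wx 0.0 wy -0.0 wz -0.921 -> [ 460.  -270.2  240.3] [180.   0. 104.]
8x tx -0.027 ty -0.164 tz 0.001 wx 0.0 wy 0.0 wz -0.826 -> [ 418.5 -302.3  240. ] [180.   0. 137.]
6x tx 0.0 ty -0.0 tz 0.75 wx 0.0 wy 0.0 wz 0.001 -> [ 418.6 -302.3   60. ] [180.   0. 137.]
3x tx 0.001 ty -0.0 tz 0.358 wx 0.0 wy 0.001 wz -0.001 -> [ 418.5 -302.2   17. ] [180.  -0. 137.]
```

View pics/s3.png

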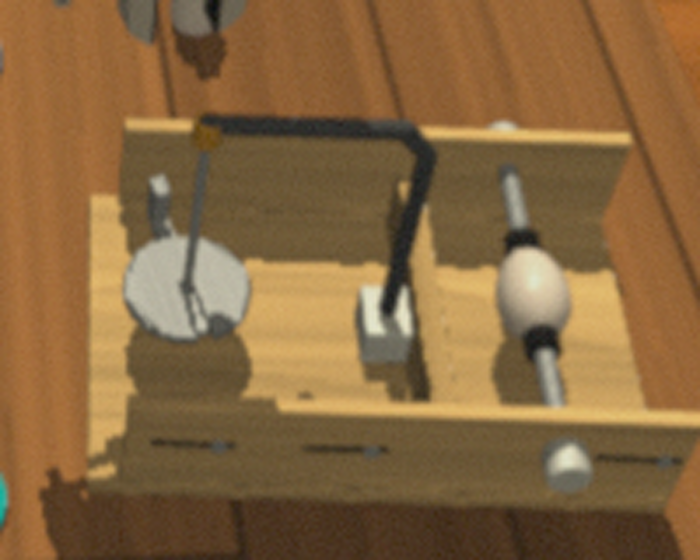

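drive_tool --deltas '[{"hand": 0.2,"tx": -0.46,"ty": 0.12,"tz": 0,"wx": 0,"wy": 0,"wz": -0.92},{"hand": 0.2,"tx": -0.46,"ty": 0.12,"tz": 0,"wx": 0,"wy": 0,"wz": -0.92},{"hand": 0.2,"tx": -0.46,"ty": 0.12,"tz": 0,"wx": 0,"wy": 0,"wz": -0.92},{"hand": 0.2,"tx": -0.46,"ty": 0.12,"tz": 0,"wx": 0,"wy": 0,"wz": -0.92},{"hand": 0.2,"tx": -0.46,"ty": 0.12,"tz": 0,"wx": 0,"wy": 0,"wz": -0.92},{"hand": 0.2,"tx": -0.46,"ty": 0.12,"tz": 0,"wx": 0,"wy": 0,"wz": -0.92},{"hand": 0.2,"tx": -0.46,"ty": 0.12,"tz": 0,"wx": 0,"wy": 0,"wz": -0.92},{"hand": 0.2,"tx": -0.46,"ty": 0.12,"tz": 0,"wx": 0,"wy": 0,"wz": -0.92},{"hand": 0.2,"tx": -0.46,"ty": 0.12,"tz": 0,"wx": 0,"wy": 0,"wz": -0.92},{"hand": 0.2,"tx": -0.46,"ty": 0.12,"tz": 0,"wx": 0,"wy": 0,"wz": -0.92},{"hand": 0.2,"tx": -0.46,"ty": 0.12,"tz": 0,"wx": 0,"wy": 0,"wz": -0.92},{"hand": 0.2,"tx": -0.46,"ty": 0.12,"tz": 0,"wx": 0,"wy": 0,"wz": -0.92},{"hand": 0.2,"tx": -0.46,"ty": 0.12,"tz": 0,"wx": 0,"wy": 0,"wz": -0.92},{"hand": 0.2,"tx": -0.46,"ty": 0.12,"tz": 0,"wx": 0,"wy": 0,"wz": -0.92},{"hand": 0.2,"tx": -0.46,"ty": 0.12,"tz": 0,"wx": 0,"wy": 0,"wz": -0.92},{"hand": 0.2,"tx": -0.46,"ty": 0.12,"tz": 0,"wx": 0,"wy": 0,"wz": -0.92},{"hand": 0.2,"tx": -0.46,"ty": 0.12,"tz": 0,"wx": 0,"wy": 0,"wz": -0.92},{"hand": 0.2,"tx": -0.46,"ty": 0.12,"tz": 0,"wx": 0,"wy": 0,"wz": -0.92},{"hand": 0.2,"tx": -0.46,"ty": 0.12,"tz": 0,"wx": 0,"wy": 0,"wz": -0.92},{"hand": 0.2,"tx": -0.46,"ty": 0.12,"tz": 0,"wx": 0,"wy": 0,"wz": -0.92}]'

```text
time: 7.22
tool_pos: [461.0, -269.3, 234.6]
tcp_rot: [-3.139, -0.003, 1.817]
contact_force: [0.1, 0.0, 0.7]
grip_width: 36.8
```

drive_tool --deltas '[{"hand": 0.2,"tx": -0.03,"ty": -0.16,"tz": 0,"wx": 0,"wy": 0,"wz": -0.82},{"hand": 0.2,"tx": -0.03,"ty": -0.16,"tz": 0,"wx": 0,"wy": 0,"wz": -0.82},{"hand": 0.2,"tx": -0.03,"ty": -0.16,"tz": 0,"wx": 0,"wy": 0,"wz": -0.82},{"hand": 0.2,"tx": -0.03,"ty": -0.16,"tz": 0,"wx": 0,"wy": 0,"wz": -0.82},{"hand": 0.2,"tx": -0.03,"ty": -0.16,"tz": 0,"wx": 0,"wy": 0,"wz": -0.82},{"hand": 0.2,"tx": -0.03,"ty": -0.16,"tz": 0,"wx": 0,"wy": 0,"wz": -0.82},{"hand": 0.2,"tx": -0.03,"ty": -0.16,"tz": 0,"wx": 0,"wy": 0,"wz": -0.82},{"hand": 0.2,"tx": -0.03,"ty": -0.16,"tz": 0,"wx": 0,"wy": 0,"wz": -0.82},{"hand": 0.2,"tx": 0,"ty": 0,"tz": 0,"wx": 0,"wy": 0,"wz": 0},{"hand": 0.2,"tx": 0,"ty": 0,"tz": 0,"wx": 0,"wy": 0,"wz": 0},{"hand": 0.2,"tx": 0,"ty": 0,"tz": 0,"wx": 0,"wy": 0,"wz": 0},{"hand": 0.2,"tx": 0,"ty": 0,"tz": 0,"wx": 0,"wy": 0,"wz": 0}]'

```text
time: 8.22
tool_pos: [428.7, -292.8, 235.6]
tcp_rot: [-3.128, -0.0, 2.37]
contact_force: [0.4, 0.4, 0.6]
grip_width: 36.9
```

```bash
python3 - <<'E'
from plan import *
st(); c=cam('wrist'); im=capture('wrist'); save(im,'w4.png')
print(proj(c,[[418.5,-302.3,36],[452.7,-250.6,9]]).round())
plan([(418.5,-302.3,60,137,7),(418.5,-302.3,17,137,3)])
E
```

```text
8.22 [ 428.7 -292.8  235.6] [-1.7922e+02 -1.0000e-02  1.3580e+02] F [0.4 0.4 0.6] M [0.08 0.04 0.02] w 36.9 j [-0.74  0.34  1.55 -0.01  1.26 -3.1 ]
[[278. 172.]
 [288. 221.]]
from [ 428.7 -292.9  235.8] [-179.22    0.    135.8 ]
7x tx 0.003 ty -0.045 tz 0.628 wx -0.022 wy -0.0 wz -0.034 -> [ 418.5 -302.4   60. ] [-180.   -0.  137.]
3x tx 0.0 ty 0.001 tz 0.359 wx -0.001 wy -0.001 wz -0.001 -> [ 418.5 -302.3   17. ] [180.   0. 137.]
```

View pics/w4.png

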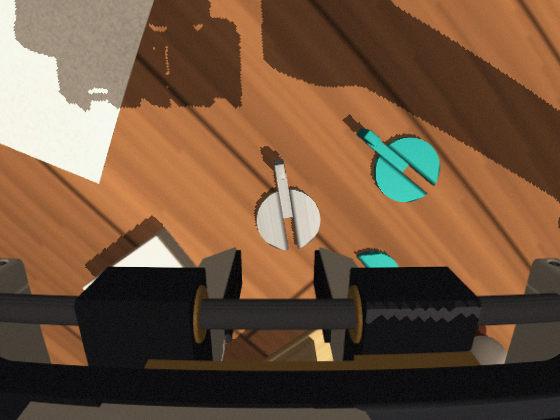

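```bash
python3 - <<'E'
from plan import *
plan([(418.5,-302.3,110,56.5,17),(418.5,-302.3,27,56.5,4)])
E
```

```text
from [ 428.7 -292.9  235.8] [-179.22    0.    135.8 ]
17x tx -0.012 ty -0.017 tz 0.185 wx -0.008 wy 0.006 wz 0.933 -> [ 418.6 -302.5  110.1] [180.    0.   56.5]
4x tx 0.001 ty -0.001 tz 0.519 wx 0.002 wy 0.0 wz -0.0 -> [ 418.5 -302.3   27. ] [-180.     0.    56.5]
```

drive_tool --deltas '[{"hand": 0.2,"tx": -0.01,"ty": -0.02,"tz": 0.18,"wx": 0,"wy": 0,"wz": 0.93},{"hand": 0.2,"tx": -0.01,"ty": -0.02,"tz": 0.18,"wx": 0,"wy": 0,"wz": 0.93},{"hand": 0.2,"tx": -0.01,"ty": -0.02,"tz": 0.18,"wx": 0,"wy": 0,"wz": 0.93},{"hand": 0.2,"tx": -0.01,"ty": -0.02,"tz": 0.18,"wx": 0,"wy": 0,"wz": 0.93},{"hand": 0.2,"tx": -0.01,"ty": -0.02,"tz": 0.18,"wx": 0,"wy": 0,"wz": 0.93},{"hand": 0.2,"tx": -0.01,"ty": -0.02,"tz": 0.18,"wx": 0,"wy": 0,"wz": 0.93},{"hand": 0.2,"tx": -0.01,"ty": -0.02,"tz": 0.18,"wx": 0,"wy": 0,"wz": 0.93},{"hand": 0.2,"tx": -0.01,"ty": -0.02,"tz": 0.18,"wx": 0,"wy": 0,"wz": 0.93},{"hand": 0.2,"tx": -0.01,"ty": -0.02,"tz": 0.18,"wx": 0,"wy": 0,"wz": 0.93},{"hand": 0.2,"tx": -0.01,"ty": -0.02,"tz": 0.18,"wx": 0,"wy": 0,"wz": 0.93},{"hand": 0.2,"tx": -0.01,"ty": -0.02,"tz": 0.18,"wx": 0,"wy": 0,"wz": 0.93},{"hand": 0.2,"tx": -0.01,"ty": -0.02,"tz": 0.18,"wx": 0,"wy": 0,"wz": 0.93},{"hand": 0.2,"tx": -0.01,"ty": -0.02,"tz": 0.18,"wx": 0,"wy": 0,"wz": 0.93},{"hand": 0.2,"tx": -0.01,"ty": -0.02,"tz": 0.18,"wx": 0,"wy": 0,"wz": 0.93},{"hand": 0.2,"tx": -0.01,"ty": -0.02,"tz": 0.18,"wx": 0,"wy": 0,"wz": 0.93},{"hand": 0.2,"tx": -0.01,"ty": -0.02,"tz": 0.18,"wx": 0,"wy": 0,"wz": 0.93},{"hand": 0.2,"tx": -0.01,"ty": -0.02,"tz": 0.18,"wx": 0,"wy": 0,"wz": 0.93},{"hand": 0.2,"tx": 0,"ty": 0,"tz": 0,"wx": 0,"wy": 0,"wz": 0},{"hand": 0.2,"tx": 0,"ty": 0,"tz": 0,"wx": 0,"wy": 0,"wz": 0},{"hand": 0.2,"tx": 0,"ty": 0,"tz": 0,"wx": 0,"wy": 0,"wz": 0}]'

```text
time: 9.93
tool_pos: [416.5, -302.5, 114.3]
tcp_rot: [-3.14, 0.014, 0.993]
contact_force: [-0.0, -0.5, 0.2]
grip_width: 36.9
```

```bash
python3 - <<'E'
from plan import *
st();plan([(418.5,-302.3,60,56.5,3),(418.5,-302.3,27,56.5,3)])
E
```

```text
9.93 [ 416.5 -302.5  114.3] [-179.92    0.79   56.88] F [-0.  -0.5  0.2] M [ 0.01  0.03 -0.01] w 36.9 j [-0.77  0.46  1.72 -0.02  0.95 -1.75]
from [ 416.5 -302.5  114.3] [-179.92    0.79   56.88]
3x tx 0.015 ty 0.013 tz 0.452 wx -0.005 wy 0.052 wz 0.025 -> [ 418.5 -302.3   60. ] [-180.     0.    56.5]
3x tx -0.0 ty 0.0 tz 0.275 wx -0.0 wy 0.0 wz 0.0 -> [ 418.5 -302.3   27. ] [-180.     0.    56.5]
```

drive_tool --deltas '[{"hand": 0.2,"tx": 0.02,"ty": 0.01,"tz": 0.45,"wx": 0,"wy": 0.05,"wz": 0.02},{"hand": 0.2,"tx": 0.02,"ty": 0.01,"tz": 0.45,"wx": 0,"wy": 0.05,"wz": 0.02},{"hand": 0.2,"tx": 0.01,"ty": 0.01,"tz": 0.45,"wx": 0,"wy": 0.05,"wz": 0.02},{"hand": 0.2,"tx": 0,"ty": 0,"tz": 0.28,"wx": 0,"wy": 0,"wz": 0},{"hand": 0.2,"tx": 0,"ty": 0,"tz": 0.27,"wx": 0,"wy": 0,"wz": 0},{"hand": 0.2,"tx": 0,"ty": 0,"tz": 0.27,"wx": 0,"wy": 0,"wz": 0},{"hand": 0.2,"tx": 0,"ty": 0,"tz": 0,"wx": 0,"wy": 0,"wz": 0},{"hand": 1,"tx": 0,"ty": 0,"tz": 0,"wx": 0,"wy": 0,"wz": 0},{"hand": 1,"tx": 0,"ty": 0,"tz": 0,"wx": 0,"wy": 0,"wz": 0},{"hand": 1,"tx": 0,"ty": 0,"tz": 0,"wx": 0,"wy": 0,"wz": 0},{"hand": 1,"tx": 0,"ty": 0,"tz": 0,"wx": 0,"wy": 0,"wz": 0}]'

```text
time: 10.85
tool_pos: [418.3, -302.0, 27.8]
tcp_rot: [-3.141, 0.001, 0.985]
contact_force: [1.1, -0.5, 1.0]
grip_width: 15.5
```

```bash
python3 - <<'E'
from plan import *
st();p,R=start();plan([(p[0],p[1],p[2]+8,56.5,2),(p[0]+10,p[1],p[2]+8,4,12),(p[0]+10,p[1],p[2],4,2)])
E
```

```text
10.85 [ 418.3 -302.    27.8] [-1.7998e+02  5.0000e-02  5.6450e+01] F [ 1.1 -0.5  1. ] M [-0.04 -0.07 -0.06] w 15.5 j [-0.77  0.6   1.79 -0.    0.75 -1.76]
from [ 418.3 -302.    27.8] [-1.7998e+02  5.0000e-02  5.6450e+01]
2x tx -0.0 ty -0.0 tz -0.1 wx -0.002 wy 0.005 wz -0.005 -> [ 418.3 -302.    35.8] [-180.    -0.    56.5]
12x tx 0.018 ty 0.012 tz 0.0 wx -0.0 wy -0.0 wz 0.875 -> [ 428.4 -302.3   35.8] [-180.    0.    4.]
2x tx -0.0 ty -0.003 tz 0.1 wx -0.001 wy 0.0 wz 0.0 -> [ 428.3 -302.    27.8] [180.   0.   4.]
```

drive_tool --deltas '[{"hand": 1,"tx": 0,"ty": 0,"tz": -0.1,"wx": 0,"wy": 0,"wz": 0},{"hand": 1,"tx": 0,"ty": 0,"tz": -0.1,"wx": 0,"wy": 0,"wz": 0},{"hand": 1,"tx": 0.02,"ty": 0.01,"tz": 0,"wx": 0,"wy": 0,"wz": 0.87},{"hand": 1,"tx": 0.02,"ty": 0.01,"tz": 0,"wx": 0,"wy": 0,"wz": 0.87},{"hand": 1,"tx": 0.02,"ty": 0.01,"tz": 0,"wx": 0,"wy": 0,"wz": 0.87},{"hand": 1,"tx": 0.02,"ty": 0.01,"tz": 0,"wx": 0,"wy": 0,"wz": 0.87},{"hand": 1,"tx": 0.02,"ty": 0.01,"tz": 0,"wx": 0,"wy": 0,"wz": 0.87},{"hand": 1,"tx": 0.02,"ty": 0.01,"tz": 0,"wx": 0,"wy": 0,"wz": 0.87},{"hand": 1,"tx": 0.02,"ty": 0.01,"tz": 0,"wx": 0,"wy": 0,"wz": 0.87},{"hand": 1,"tx": 0.02,"ty": 0.01,"tz": 0,"wx": 0,"wy": 0,"wz": 0.87},{"hand": 1,"tx": 0.02,"ty": 0.01,"tz": 0,"wx": 0,"wy": 0,"wz": 0.87},{"hand": 1,"tx": 0.02,"ty": 0.01,"tz": 0,"wx": 0,"wy": 0,"wz": 0.87},{"hand": 1,"tx": 0.02,"ty": 0.01,"tz": 0,"wx": 0,"wy": 0,"wz": 0.87},{"hand": 1,"tx": 0.02,"ty": 0.01,"tz": 0,"wx": 0,"wy": 0,"wz": 0.87},{"hand": 1,"tx": 0,"ty": 0,"tz": 0,"wx": 0,"wy": 0,"wz": 0},{"hand": 1,"tx": 0,"ty": 0,"tz": 0,"wx": 0,"wy": 0,"wz": 0}]'

```text
time: 12.18
tool_pos: [428.2, -300.5, 35.3]
tcp_rot: [-3.141, 0.002, 0.076]
contact_force: [0.3, -0.3, -2.5]
grip_width: 15.6
```

```bash
python3 - <<'E'
from plan import *
st();im=capture('side'); save(cv2.resize(im[270:400,180:360],None,fx=4,fy=4,interpolation=cv2.INTER_CUBIC),'s5.png')
E
```

```text
12.18 [ 428.2 -300.5   35.3] [-1.7995e+02  1.2000e-01  4.3800e+00] F [ 0.3 -0.3 -2.5] M [-0.12  0.12  0.01] w 15.6 j [-0.76  0.6   1.77 -0.    0.78 -0.83]
```

View pics/s5.png

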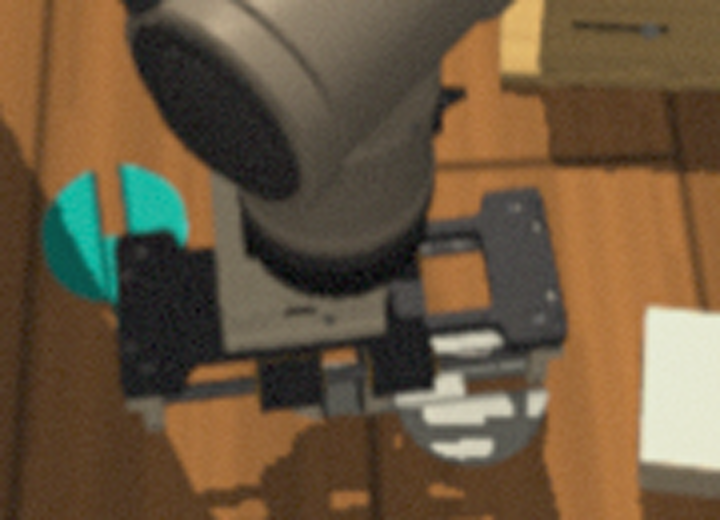

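drive_tool --deltas '[{"hand": 1,"tx": 0,"ty": 0,"tz": 0.1,"wx": 0,"wy": 0,"wz": 0},{"hand": 1,"tx": 0,"ty": 0,"tz": 0.08,"wx": 0,"wy": 0,"wz": 0},{"hand": 1,"tx": 0,"ty": 0,"tz": 0,"wx": 0,"wy": 0,"wz": 0},{"hand": 0.2,"tx": 0,"ty": 0,"tz": 0,"wx": 0,"wy": 0,"wz": 0},{"hand": 0.2,"tx": 0,"ty": 0,"tz": 0,"wx": 0,"wy": 0,"wz": 0},{"hand": 0.2,"tx": 0,"ty": 0,"tz": 0,"wx": 0,"wy": 0,"wz": 0},{"hand": 0.2,"tx": 0,"ty": 0,"tz": -0.5,"wx": 0,"wy": 0,"wz": 0},{"hand": 0.2,"tx": 0,"ty": 0,"tz": -0.5,"wx": 0,"wy": 0,"wz": 0},{"hand": 0.2,"tx": 0,"ty": 0,"tz": 0,"wx": 0,"wy": 0,"wz": -0.5}]'

```text
time: 12.98
tool_pos: [429.9, -302.0, 71.0]
tcp_rot: [3.138, -0.002, 0.118]
contact_force: [0.7, -1.0, 0.0]
grip_width: 36.7
```

drive_tool --deltas '[{"hand": 0.2,"tx": 0,"ty": 0,"tz": 0,"wx": 0,"wy": 0,"wz": -1},{"hand": 0.2,"tx": 0,"ty": 0,"tz": 0,"wx": 0,"wy": 0,"wz": -1},{"hand": 0.2,"tx": 0,"ty": 0,"tz": 0,"wx": 0,"wy": 0,"wz": -1},{"hand": 0.2,"tx": 0,"ty": 0,"tz": 0,"wx": 0,"wy": 0,"wz": -1},{"hand": 0.2,"tx": 0,"ty": 0,"tz": 0,"wx": 0,"wy": 0,"wz": -1},{"hand": 0.2,"tx": 0,"ty": 0,"tz": 0,"wx": 0,"wy": 0,"wz": -1},{"hand": 0.2,"tx": 0,"ty": 0,"tz": 0,"wx": 0,"wy": 0,"wz": -1},{"hand": 0.2,"tx": 0,"ty": 0,"tz": 0,"wx": 0,"wy": 0,"wz": -1},{"hand": 0.2,"tx": 0,"ty": 0,"tz": 0,"wx": 0,"wy": 0,"wz": -1},{"hand": 0.2,"tx": 0,"ty": 0,"tz": 0,"wx": 0,"wy": 0,"wz": -1},{"hand": 0.2,"tx": 0,"ty": 0,"tz": 0,"wx": 0,"wy": 0,"wz": -1},{"hand": 0.2,"tx": 0,"ty": 0,"tz": 0,"wx": 0,"wy": 0,"wz": -1},{"hand": 0.2,"tx": 0,"ty": 0,"tz": 0,"wx": 0,"wy": 0,"wz": -1},{"hand": 0.2,"tx": 0,"ty": 0,"tz": 0,"wx": 0,"wy": 0,"wz": -1},{"hand": 0.2,"tx": 0,"ty": 0,"tz": 0,"wx": 0,"wy": 0,"wz": -1},{"hand": 0.2,"tx": 0,"ty": 0,"tz": 0,"wx": 0,"wy": 0,"wz": -1},{"hand": 0.2,"tx": 0,"ty": 0,"tz": 0,"wx": 0,"wy": 0,"wz": -1},{"hand": 0.2,"tx": 0,"ty": 0,"tz": 0,"wx": 0,"wy": 0,"wz": -0.5},{"hand": 0.2,"tx": 0,"ty": 0,"tz": 0,"wx": 0,"wy": 0,"wz": 0},{"hand": 0.2,"tx": 0,"ty": 0,"tz": 0,"wx": 0,"wy": 0,"wz": 0}]'

```text
time: 14.65
tool_pos: [428.4, -300.7, 67.8]
tcp_rot: [-3.14, -0.001, 1.643]
contact_force: [-0.1, 0.4, 0.6]
grip_width: 36.9
```

```bash
python3 - <<'E'
from plan import *
st();im=capture('wrist'); save(im,'w6.png')
plan([(428.2,-300.5,17,94.4,4)])
E
```

```text
14.65 [ 428.4 -300.7   67.8] [-1.799e+02 -4.000e-02  9.416e+01] F [-0.1  0.4  0.6] M [ 0.02 -0.02  0.  ] w 36.9 j [-0.76  0.54  1.74 -0.    0.86 -2.4 ]
from [ 428.3 -300.6   67.8] [-1.799e+02 -4.000e-02  9.416e+01]
4x tx 0.001 ty -0.0 tz 0.318 wx -0.005 wy -0.002 wz -0.012 -> [ 428.3 -300.4   17. ] [-180.    -0.    94.4]
```

View pics/w6.png

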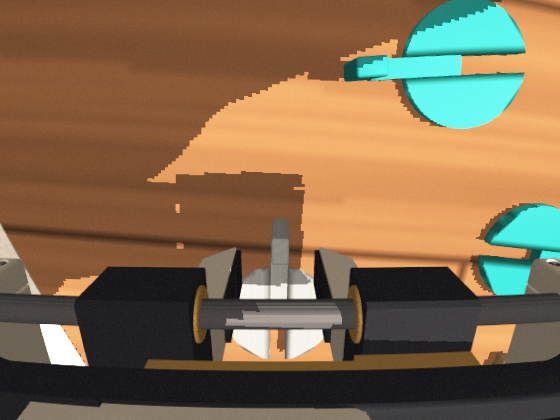

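drive_tool --deltas '[{"hand": 0.2,"tx": 0,"ty": 0,"tz": 0.32,"wx": 0,"wy": 0,"wz": 0},{"hand": 0.2,"tx": 0,"ty": 0,"tz": 0.32,"wx": 0,"wy": 0,"wz": 0},{"hand": 0.2,"tx": 0,"ty": 0,"tz": 0.32,"wx": 0,"wy": 0,"wz": 0},{"hand": 0.2,"tx": 0,"ty": 0,"tz": 0.32,"wx": 0,"wy": 0,"wz": 0},{"hand": 0.2,"tx": 0,"ty": 0,"tz": 0,"wx": 0,"wy": 0,"wz": 0},{"hand": 0.2,"tx": 0,"ty": 0,"tz": 0,"wx": 0,"wy": 0,"wz": 0},{"hand": 1,"tx": 0,"ty": 0,"tz": 0,"wx": 0,"wy": 0,"wz": 0},{"hand": 1,"tx": 0,"ty": 0,"tz": 0,"wx": 0,"wy": 0,"wz": 0},{"hand": 1,"tx": 0,"ty": 0,"tz": 0,"wx": 0,"wy": 0,"wz": 0},{"hand": 1,"tx": 0,"ty": 0,"tz": 0,"wx": 0,"wy": 0,"wz": 0},{"hand": 1,"tx": 0,"ty": 0,"tz": 0,"wx": 0,"wy": 0,"wz": 0}]'

```text
time: 15.62
tool_pos: [428.3, -300.6, 17.0]
tcp_rot: [-3.14, -0.001, 1.645]
contact_force: [-0.3, 0.8, 2.5]
grip_width: 10.1
```

```bash
python3 - <<'E'
from plan import *
st();p,R=start()
# medium slot target +2 ; hover z: underside 59+25 -> TCP = p.z + 84
zh=p[2]+84
s=np.radians(2); d=np.array([np.cos(s),np.sin(s)])
pre=np.array([590,-9])-d*(62+55); print(pre,zh)
plan([(p[0],p[1],zh,94.2,5),(pre[0],pre[1],zh,92,14)])
E
```

```text
15.62 [ 428.3 -300.6   17. ] [-1.7991e+02 -3.0000e-02  9.4240e+01] F [-0.3  0.8  2.5] M [0.19 0.09 0.  ] w 10.1 j [-0.76  0.63  1.78 -0.    0.74 -2.4 ]
[473.07127324 -13.08324111] 101.02767714026368
from [ 428.3 -300.6   17. ] [-1.7991e+02 -3.0000e-02  9.4240e+01]
5x tx 0.0 ty -0.0 tz -0.42 wx -0.004 wy -0.001 wz 0.001 -> [ 428.4 -300.6  101. ] [180.   -0.   94.2]
14x tx 0.508 ty 0.108 tz 0.0 wx 0.0 wy -0.0 wz 0.032 -> [473.  -13.2 101.1] [180.  -0.  92.]
```

drive_tool --deltas '[{"hand": 1,"tx": 0,"ty": 0,"tz": -0.4,"wx": 0,"wy": 0,"wz": 0},{"hand": 1,"tx": 0,"ty": 0,"tz": -0.6,"wx": 0,"wy": 0,"wz": 0},{"hand": 1,"tx": 0,"ty": 0,"tz": -0.6,"wx": 0,"wy": 0,"wz": 0},{"hand": 1,"tx": 0,"ty": 0,"tz": -0.6,"wx": 0,"wy": 0,"wz": 0},{"hand": 1,"tx": 0,"ty": 0,"tz": -0.6,"wx": 0,"wy": 0,"wz": 0},{"hand": 1,"tx": 0,"ty": 0,"tz": -0.3,"wx": 0,"wy": 0,"wz": 0},{"hand": 1,"tx": 0,"ty": 0,"tz": 0,"wx": 0,"wy": 0,"wz": 0},{"hand": 1,"tx": 0,"ty": 0,"tz": 0,"wx": 0,"wy": 0,"wz": 0},{"hand": 1,"tx": 0,"ty": 0,"tz": 0,"wx": 0,"wy": 0,"wz": 0}]'

```text
time: 16.37
tool_pos: [427.7, -300.0, 139.4]
tcp_rot: [-3.138, -0.003, 1.645]
contact_force: [-0.2, -0.8, -2.0]
grip_width: 10.0
```

```bash
python3 - <<'E'
from plan import *
st();p,R=start();np.savez('side1.npz')
c=cam('wrist');im=capture('wrist'); save(im,'w7.png'); im=capture('scene'); save(cv2.resize(im[240:400,140:320],None,fx=4,fy=3.7,interpolation=cv2.INTER_CUBIC),'s7.png')
print(proj(c,[[p[0]+62*np.cos(np.radians(4.2)),p[1]+62*np.sin(np.radians(4.2)),p[2]-17+9]]))
s=np.radians(2); d=np.array([np.cos(s),np.sin(s)])
pre=np.array([590,-9])-d*(62+55)
plan([(pre[0],pre[1],p[2],92,14)])
E
```

```text
16.37 [ 427.7 -300.   139.4] [-1.7979e+02 -1.5000e-01  9.4240e+01] F [-0.2 -0.8 -2. ] M [0.01 0.12 0.03] w 10.0 j [-0.76  0.44  1.67 -0.    1.03 -2.4 ]
[[277.08474996 373.99966689]]
from [ 427.8 -300.1  139.2] [-1.7977e+02 -1.7000e-01  9.4240e+01]
14x tx 0.507 ty 0.109 tz 0.0 wx -0.003 wy -0.002 wz 0.032 -> [472.9 -13.2 139.5] [-180.   -0.   92.]
```

View pics/w7.png

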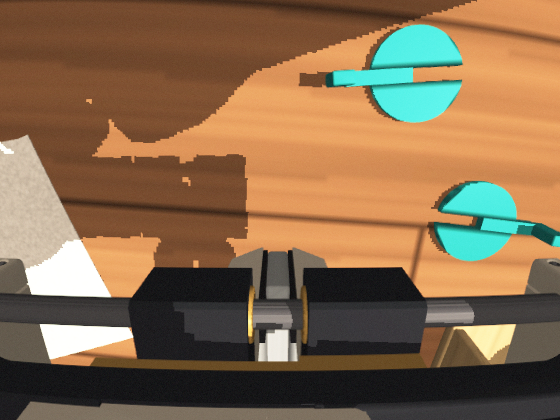

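View pics/s7.png

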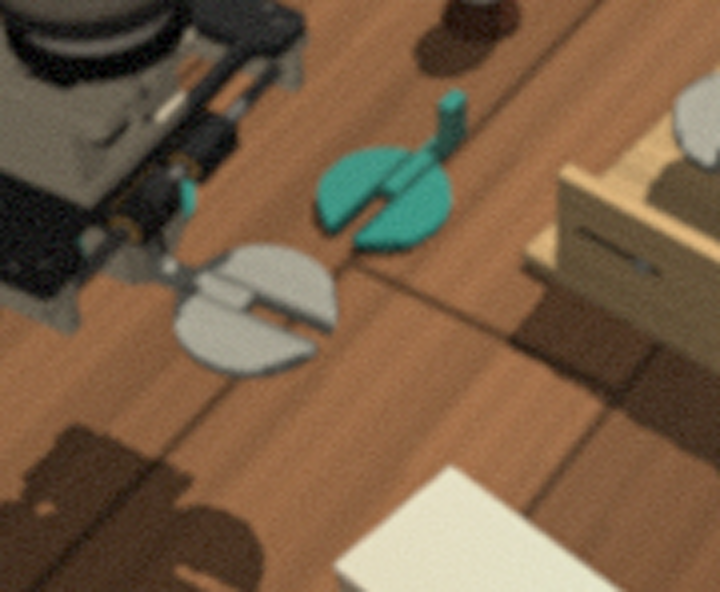

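```bash
python3 - <<'E'
from plan import *
c=cam('scene'); p,R=start(); a=np.radians(4.2); u=np.array([np.cos(a),np.sin(a),0]); v=np.array([-u[1],u[0],0])
top=p[2]-17+9
C=np.array([p[0],p[1],top])+62*u
pts=[C,C+36*u+5.5*v,C+36*u-5.5*v,C+36*v,C-36*v]
for q in proj(c,pts): print(((q-[140,240])*[4,3.7]).round())
print('if 5deg sag'); 
for q in proj(c,[C-[0,0,5],C+36*u+5.5*v-[0,0,8]]): print(((q-[140,240])*[4,3.7]).round())
E
```

```text
[254. 303.]
[329. 325.]
[316. 341.]
[298. 251.]
[207. 358.]
if 5deg sag
[255. 310.]
[330. 335.]
```

drive_tool --deltas '[{"hand": 1,"tx": 0.3,"ty": 0.06,"tz": 0,"wx": 0,"wy": 0,"wz": 0.03},{"hand": 1,"tx": 0.5,"ty": 0.11,"tz": 0,"wx": 0,"wy": 0,"wz": 0.03},{"hand": 1,"tx": 0.5,"ty": 0.11,"tz": 0,"wx": 0,"wy": 0,"wz": 0.03},{"hand": 1,"tx": 0.5,"ty": 0.11,"tz": 0,"wx": 0,"wy": 0,"wz": 0.03},{"hand": 1,"tx": 0.5,"ty": 0.11,"tz": 0,"wx": 0,"wy": 0,"wz": 0.03},{"hand": 1,"tx": 0.5,"ty": 0.11,"tz": 0,"wx": 0,"wy": 0,"wz": 0.03},{"hand": 1,"tx": 0.5,"ty": 0.11,"tz": 0,"wx": 0,"wy": 0,"wz": 0.03},{"hand": 1,"tx": 0.5,"ty": 0.11,"tz": 0,"wx": 0,"wy": 0,"wz": 0.03},{"hand": 1,"tx": 0.5,"ty": 0.11,"tz": 0,"wx": 0,"wy": 0,"wz": 0.03},{"hand": 1,"tx": 0.5,"ty": 0.11,"tz": 0,"wx": 0,"wy": 0,"wz": 0.03},{"hand": 1,"tx": 0.5,"ty": 0.11,"tz": 0,"wx": 0,"wy": 0,"wz": 0.03},{"hand": 1,"tx": 0.5,"ty": 0.11,"tz": 0,"wx": 0,"wy": 0,"wz": 0.03},{"hand": 1,"tx": 0.5,"ty": 0.11,"tz": 0,"wx": 0,"wy": 0,"wz": 0.03},{"hand": 1,"tx": 0.5,"ty": 0.11,"tz": 0,"wx": 0,"wy": 0,"wz": 0.03},{"hand": 1,"tx": 0.2,"ty": 0.05,"tz": 0,"wx": 0,"wy": 0,"wz": 0.03},{"hand": 1,"tx": 0,"ty": 0,"tz": 0,"wx": 0,"wy": 0,"wz": 0},{"hand": 1,"tx": 0,"ty": 0,"tz": 0,"wx": 0,"wy": 0,"wz": 0},{"hand": 1,"tx": 0,"ty": 0,"tz": 0,"wx": 0,"wy": 0,"wz": 0}]'

```text
time: 17.97
tool_pos: [474.0, -18.2, 140.5]
tcp_rot: [-3.139, -0.001, 1.605]
contact_force: [0.3, -0.4, -2.4]
grip_width: 9.7
```

```bash
python3 - <<'E'
from plan import *
st();p,R=start()
s=np.radians(2); d=np.array([np.cos(s),np.sin(s)])
pre=np.array([590,-9])-d*(62+55)
plan([(pre[0],pre[1],17+66,92,4)])
E
```

```text
17.97 [474.  -18.2 140.5] [-1.7986e+02 -3.0000e-02  9.1980e+01] F [ 0.3 -0.4 -2.4] M [ 0.05  0.13 -0.02] w 9.7 j [-0.2   0.36  1.8  -0.    0.98 -1.81]
from [474.  -18.2 140.5] [-1.7986e+02 -3.0000e-02  9.1980e+01]
4x tx 0.032 ty -0.004 tz 0.359 wx -0.007 wy -0.001 wz -0.001 -> [473.1 -13.1  83. ] [-180.   -0.   92.]
```

drive_tool --deltas '[{"hand": 1,"tx": 0.03,"ty": 0,"tz": 0.35,"wx": 0,"wy": 0,"wz": 0},{"hand": 1,"tx": 0.03,"ty": 0,"tz": 0.35,"wx": 0,"wy": 0,"wz": 0},{"hand": 1,"tx": 0.03,"ty": 0,"tz": 0.35,"wx": 0,"wy": 0,"wz": 0},{"hand": 1,"tx": 0.03,"ty": 0,"tz": 0.33,"wx": 0,"wy": 0,"wz": 0},{"hand": 1,"tx": 0,"ty": 0,"tz": 0,"wx": 0,"wy": 0,"wz": 0},{"hand": 1,"tx": 0,"ty": 0,"tz": 0,"wx": 0,"wy": 0,"wz": 0},{"hand": 1,"tx": 0,"ty": 0,"tz": 0,"wx": 0,"wy": 0,"wz": 0}]'

```text
time: 18.55
tool_pos: [474.4, -13.5, 86.1]
tcp_rot: [-3.14, -0.0, 1.605]
contact_force: [-0.4, -0.5, -2.5]
grip_width: 9.8
```

```bash
cat > look.py <<'E'
from plan import *
import sys
def look(name,h=130):
    a=capture('scene');b=capture('side')
    A=cv2.resize(a[205:205+h,265:365],None,fx=4,fy=4,interpolation=cv2.INTER_CUBIC)
    B=cv2.resize(b[155:155+h,285:385],None,fx=4,fy=4,interpolation=cv2.INTER_CUBIC)
    save(np.hstack([A,B]),name)
E
python3 - <<'E'
from look import *
st(); look('s8.png')
s=np.radians(2)
p,R=start()
plan([(590-62*np.cos(s),-9-62*np.sin(s),p[2],92,9)])
E
```

```text
18.55 [474.4 -13.5  86.1] [-1.7994e+02 -2.0000e-02  9.1950e+01] F [-0.4 -0.5 -2.5] M [0.07 0.11 0.06] w 9.8 j [-0.19  0.45  1.86  0.    0.84 -1.8 ]
from [474.6 -13.3  86.4] [-1.7999e+02 -2.0000e-02  9.1960e+01]
9x tx 0.001 ty 0.148 tz -0.0 wx -0.0 wy -0.0 wz -0.001 -> [527.9 -11.1  86.4] [-180.   -0.   92.]
```

View pics/s8.png

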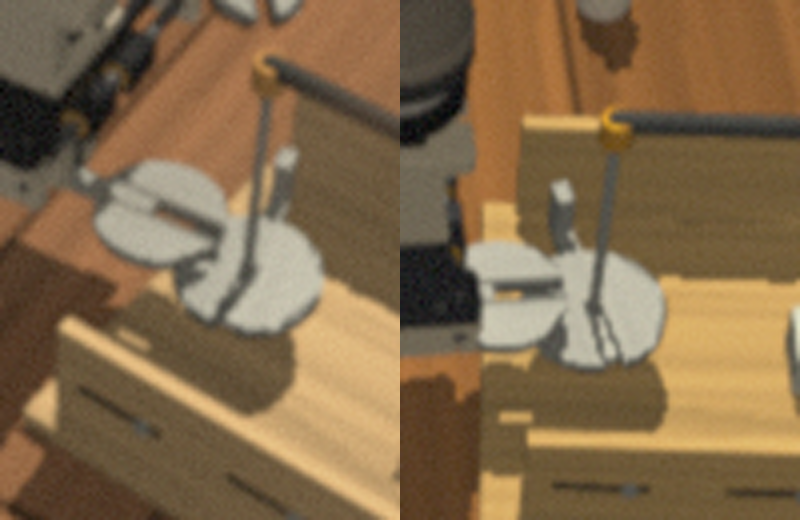

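```bash
python3 - <<'E'
from look import *
b=capture('side'); a=capture('scene')
save(np.hstack([cv2.resize(b[205:250,295:345],None,fx=8,fy=8,interpolation=cv2.INTER_CUBIC),cv2.resize(a[240:285,285:335],None,fx=8,fy=8,interpolation=cv2.INTER_CUBIC)]),'s9.png')
c=cam('side')
print('stem px at z=78',(proj(c,[[590,-9,78]])[0]-[295,205])*8, (proj(cam('scene'),[[590,-9,78]])[0]-[285,240])*8)
p,R=start()
for cc,o in ((c,[295,205]),(cam('scene'),[285,240])):
  for r in (58,98): print((proj(cc,[[p[0]+r*np.cos(.035),p[1]+r*np.sin(.035),78.4]])[0]-o)*8)
E
```

```text
stem px at z=78 [314.13233978 170.47219934] [339.28894272 209.68582497]
[103.70935957 183.43874387]
[250.06740627 173.87146239]
[145.30015942 127.21898585]
[279.25948329 183.51872414]
```

View pics/s9.png

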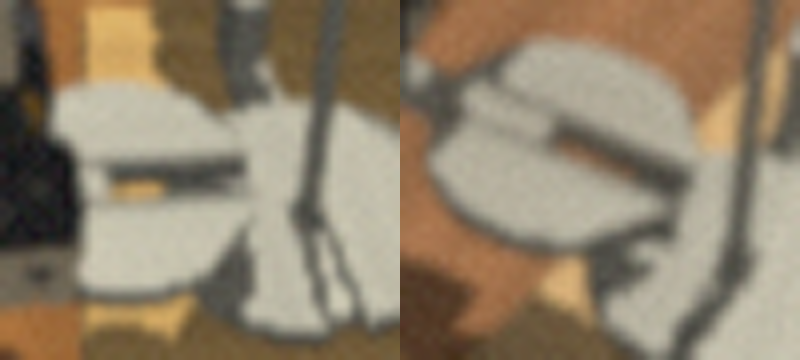

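drive_tool --deltas '[{"hand": 1,"tx": 0,"ty": 0.15,"tz": 0,"wx": 0,"wy": 0,"wz": 0},{"hand": 1,"tx": 0,"ty": 0.15,"tz": 0,"wx": 0,"wy": 0,"wz": 0},{"hand": 1,"tx": 0,"ty": 0.15,"tz": 0,"wx": 0,"wy": 0,"wz": 0},{"hand": 1,"tx": 0,"ty": 0.15,"tz": 0,"wx": 0,"wy": 0,"wz": 0},{"hand": 1,"tx": 0,"ty": 0.15,"tz": 0,"wx": 0,"wy": 0,"wz": 0},{"hand": 1,"tx": 0,"ty": 0.15,"tz": 0,"wx": 0,"wy": 0,"wz": 0},{"hand": 1,"tx": 0,"ty": 0.15,"tz": 0,"wx": 0,"wy": 0,"wz": 0},{"hand": 1,"tx": 0,"ty": 0.15,"tz": 0,"wx": 0,"wy": 0,"wz": 0},{"hand": 1,"tx": 0,"ty": 0,"tz": 0,"wx": 0,"wy": 0,"wz": 0},{"hand": 1,"tx": 0,"ty": 0,"tz": 0,"wx": 0,"wy": 0,"wz": 0}]'

```text
time: 19.58
tool_pos: [522.1, -11.1, 85.3]
tcp_rot: [-3.139, -0.001, 1.606]
contact_force: [-0.8, -0.6, -2.5]
grip_width: 9.9
```

```bash
python3 - <<'E'
from look import *
st(); look('s10.png')
E
```

```text
19.58 [522.1 -11.1  85.3] [-1.7987e+02 -4.0000e-02  9.2000e+01] F [-0.8 -0.6 -2.5] M [ 0.07  0.15 -0.01] w 9.9 j [-0.17  0.52  1.73  0.    0.9  -1.77]
```

View pics/s10.png

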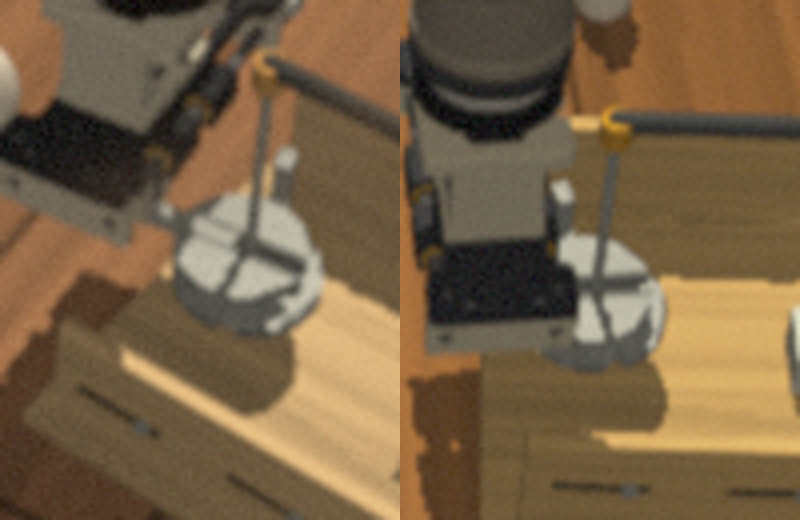

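drive_tool --deltas '[{"hand": 1,"tx": 0,"ty": 0.05,"tz": 0,"wx": 0,"wy": 0,"wz": 0},{"hand": 1,"tx": 0,"ty": 0.05,"tz": 0,"wx": 0,"wy": 0,"wz": 0},{"hand": 1,"tx": 0,"ty": 0.05,"tz": 0,"wx": 0,"wy": 0,"wz": 0},{"hand": 1,"tx": 0,"ty": 0,"tz": 0,"wx": 0,"wy": 0,"wz": 0},{"hand": 1,"tx": 0,"ty": 0,"tz": 0,"wx": 0,"wy": 0,"wz": 0}]'

```text
time: 20.1
tool_pos: [528.1, -11.0, 85.4]
tcp_rot: [-3.14, -0.001, 1.606]
contact_force: [0.2, -0.3, -2.5]
grip_width: 9.7
```

drive_tool --deltas '[{"hand": 1,"tx": 0,"ty": 0.03,"tz": 0,"wx": 0,"wy": 0,"wz": 0},{"hand": 1,"tx": 0,"ty": 0,"tz": 0,"wx": 0,"wy": 0,"wz": 0}]'

```text
time: 20.27
tool_pos: [528.3, -10.9, 85.2]
tcp_rot: [-3.138, -0.001, 1.606]
contact_force: [-3.0, -0.1, -1.4]
grip_width: 9.8
```

drive_tool --deltas '[{"hand": 1,"tx": 0,"ty": -0.01,"tz": 0.06,"wx": 0,"wy": 0,"wz": 0},{"hand": 1,"tx": 0,"ty": 0,"tz": 0.06,"wx": 0,"wy": 0,"wz": 0},{"hand": 1,"tx": 0,"ty": 0,"tz": 0.04,"wx": 0,"wy": 0,"wz": 0},{"hand": 1,"tx": 0,"ty": 0,"tz": 0,"wx": 0,"wy": 0,"wz": 0},{"hand": 1,"tx": 0,"ty": 0,"tz": 0,"wx": 0,"wy": 0,"wz": 0}]'

```text
time: 20.68
tool_pos: [528.3, -10.9, 78.5]
tcp_rot: [-3.138, -0.001, 1.606]
contact_force: [-2.5, -0.7, -4.3]
grip_width: 9.9
```

drive_tool --deltas '[{"hand": 1,"tx": 0,"ty": 0,"tz": 0.03,"wx": 0,"wy": 0,"wz": 0},{"hand": 1,"tx": 0,"ty": 0,"tz": 0.03,"wx": 0,"wy": 0,"wz": 0},{"hand": 1,"tx": 0,"ty": 0,"tz": 0,"wx": 0,"wy": 0,"wz": 0}]'

```text
time: 20.93
tool_pos: [528.3, -10.9, 76.4]
tcp_rot: [-3.139, -0.001, 1.606]
contact_force: [-3.5, -0.3, -2.7]
grip_width: 10.1
```

drive_tool --deltas '[{"hand": 1,"tx": 0,"ty": 0,"tz": 0.03,"wx": 0,"wy": 0,"wz": 0},{"hand": 1,"tx": 0,"ty": 0,"tz": 0,"wx": 0,"wy": 0,"wz": 0}]'

```text
time: 21.1
tool_pos: [528.4, -10.9, 75.9]
tcp_rot: [-3.139, -0.001, 1.606]
contact_force: [-7.7, -0.1, 4.1]
grip_width: 9.5
```

```bash
python3 - <<'E'
from look import *
st(); look('s11.png')
E
```

```text
21.1 [528.4 -10.9  75.9] [-1.7985e+02 -4.0000e-02  9.2000e+01] F [-7.7 -0.1  4.1] M [0.01 1.24 0.03] w 9.5 j [-0.17  0.54  1.72  0.    0.88 -1.77]
```

View pics/s11.png

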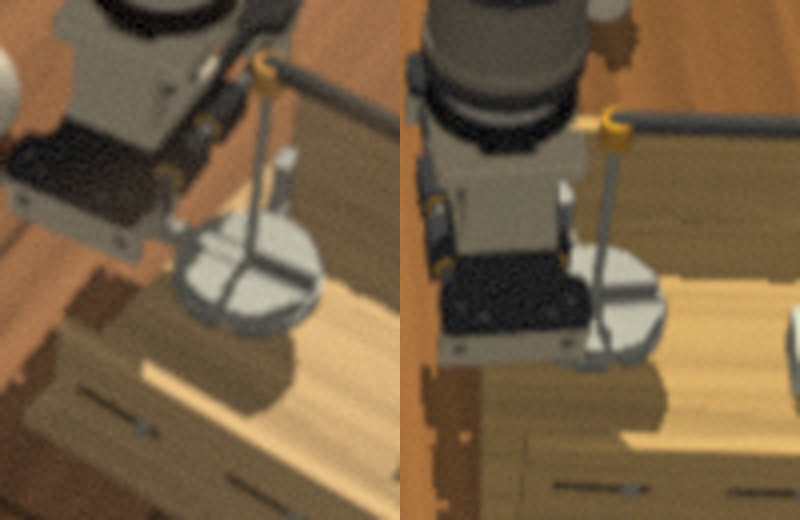

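drive_tool --deltas '[{"hand": 1,"tx": 0,"ty": -0.01,"tz": 0,"wx": 0,"wy": 0,"wz": 0},{"hand": 0.4,"tx": 0,"ty": 0,"tz": 0,"wx": 0,"wy": 0,"wz": 0},{"hand": 0.4,"tx": 0,"ty": 0,"tz": 0,"wx": 0,"wy": 0,"wz": 0},{"hand": 0.4,"tx": 0,"ty": 0,"tz": 0,"wx": 0,"wy": 0,"wz": 0},{"hand": 0.4,"tx": 0,"ty": 0,"tz": -0.3,"wx": 0,"wy": 0,"wz": 0},{"hand": 0.4,"tx": 0,"ty": 0,"tz": -0.6,"wx": 0,"wy": 0,"wz": 0},{"hand": 0.4,"tx": 0,"ty": 0,"tz": -0.6,"wx": 0,"wy": 0,"wz": 0},{"hand": 0.4,"tx": 0,"ty": -0.3,"tz": -0.6,"wx": 0,"wy": 0,"wz": 0},{"hand": 0.4,"tx": 0,"ty": -0.6,"tz": -0.6,"wx": 0,"wy": 0,"wz": 0},{"hand": 0.4,"tx": 0,"ty": -0.6,"tz": -0.6,"wx": 0,"wy": 0,"wz": 0},{"hand": 0.4,"tx": 0,"ty": -0.6,"tz": -0.6,"wx": 0,"wy": 0,"wz": 0},{"hand": 0.4,"tx": 0,"ty": 0,"tz": 0,"wx": 0,"wy": 0,"wz": 0},{"hand": 0.4,"tx": 0,"ty": 0,"tz": 0,"wx": 0,"wy": 0,"wz": 0}]'

```text
time: 22.28
tool_pos: [445.5, -14.2, 233.4]
tcp_rot: [3.138, 0.001, 1.605]
contact_force: [0.2, 0.2, -0.6]
grip_width: 27.4
```

```bash
python3 - <<'E'
from look import *
st(); look('s12.png')
# small approach
plan([(421.2,310,230,36.4,17),(421.2,310,110,36.4,5),(421.2,310,17,36.4,5)])
E
```

```text
22.28 [445.5 -14.2 233.4] [1.798e+02 3.000e-02 9.197e+01] F [ 0.2  0.2 -0.6] M [0.05 0.01 0.  ] w 27.4 j [-0.2   0.2   1.74  0.    1.19 -1.81]
from [445.4 -14.  231.3] [-1.7995e+02 -3.0000e-02  9.1990e+01]
17x tx 0.437 ty -0.237 tz 0.002 wx -0.001 wy -0.0 wz 0.654 -> [421.  310.  230.1] [180.   -0.   36.4]
5x tx 0.001 ty 0.001 tz 0.601 wx 0.001 wy -0.0 wz -0.0 -> [421.3 310.  109.9] [-180.    -0.    36.4]
5x tx -0.001 ty -0.0 tz 0.465 wx -0.0 wy -0.0 wz -0.0 -> [421.2 309.9  16.9] [-180.    -0.    36.4]
```

View pics/s12.png

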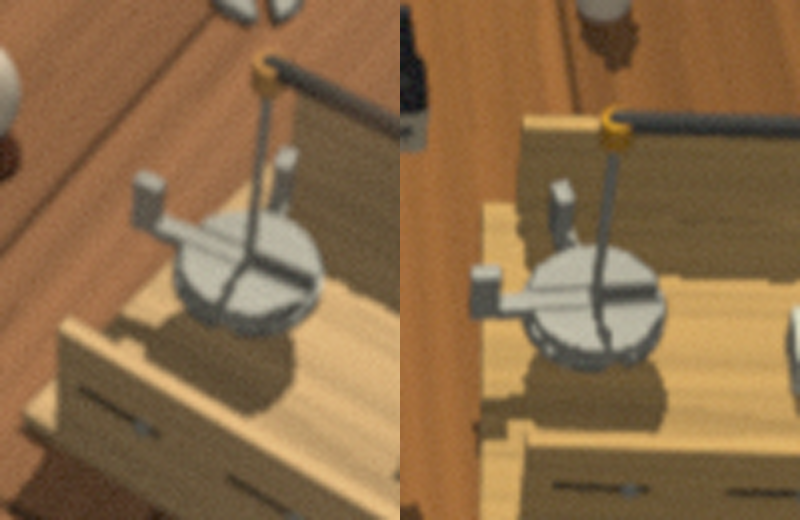

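drive_tool --deltas '[{"hand": 0.2,"tx": 0.44,"ty": -0.24,"tz": 0,"wx": 0,"wy": 0,"wz": 0.65},{"hand": 0.2,"tx": 0.44,"ty": -0.24,"tz": 0,"wx": 0,"wy": 0,"wz": 0.65},{"hand": 0.2,"tx": 0.44,"ty": -0.24,"tz": 0,"wx": 0,"wy": 0,"wz": 0.65},{"hand": 0.2,"tx": 0.44,"ty": -0.24,"tz": 0,"wx": 0,"wy": 0,"wz": 0.65},{"hand": 0.2,"tx": 0.44,"ty": -0.24,"tz": 0,"wx": 0,"wy": 0,"wz": 0.65},{"hand": 0.2,"tx": 0.44,"ty": -0.24,"tz": 0,"wx": 0,"wy": 0,"wz": 0.65},{"hand": 0.2,"tx": 0.44,"ty": -0.24,"tz": 0,"wx": 0,"wy": 0,"wz": 0.65},{"hand": 0.2,"tx": 0.44,"ty": -0.24,"tz": 0,"wx": 0,"wy": 0,"wz": 0.65},{"hand": 0.2,"tx": 0.44,"ty": -0.24,"tz": 0,"wx": 0,"wy": 0,"wz": 0.65},{"hand": 0.2,"tx": 0.44,"ty": -0.24,"tz": 0,"wx": 0,"wy": 0,"wz": 0.65},{"hand": 0.2,"tx": 0.44,"ty": -0.24,"tz": 0,"wx": 0,"wy": 0,"wz": 0.65},{"hand": 0.2,"tx": 0.44,"ty": -0.24,"tz": 0,"wx": 0,"wy": 0,"wz": 0.65},{"hand": 0.2,"tx": 0.44,"ty": -0.24,"tz": 0,"wx": 0,"wy": 0,"wz": 0.65},{"hand": 0.2,"tx": 0.44,"ty": -0.24,"tz": 0,"wx": 0,"wy": 0,"wz": 0.65},{"hand": 0.2,"tx": 0.44,"ty": -0.24,"tz": 0,"wx": 0,"wy": 0,"wz": 0.65},{"hand": 0.2,"tx": 0.44,"ty": -0.24,"tz": 0,"wx": 0,"wy": 0,"wz": 0.65},{"hand": 0.2,"tx": 0.44,"ty": -0.24,"tz": 0,"wx": 0,"wy": 0,"wz": 0.65},{"hand": 0.2,"tx": 0,"ty": 0,"tz": 0,"wx": 0,"wy": 0,"wz": 0},{"hand": 0.2,"tx": 0,"ty": 0,"tz": 0,"wx": 0,"wy": 0,"wz": 0},{"hand": 0.2,"tx": 0,"ty": 0,"tz": 0,"wx": 0,"wy": 0,"wz": 0}]'

```text
time: 24.05
tool_pos: [418.2, 312.5, 230.5]
tcp_rot: [-3.14, 0.004, 0.643]
contact_force: [-0.6, -0.1, 0.8]
grip_width: 36.7
```

```bash
python3 - <<'E'
from plan import *
st(); c=cam('wrist'); im=capture('wrist'); np.save('w13.npy',im);np.savez('w13.npz',K=c[0],D=c[1],r=c[2],t=c[3])
save(im[100:,120:440],'w13.png')
print((proj(c,[[421.2,310,36],[458,260,9]])-[120,100]).round())
plan([(421.2,310,110,36.4,5),(421.2,310,17,36.4,5)])
E
```

```text
24.05 [418.2 312.5 230.5] [-179.9     0.22   36.82] F [-0.6 -0.1  0.8] M [-0.05  0.01  0.03] w 36.7 j [ 0.49  0.35  1.55  0.    1.25 -0.15]
[[159.  88.]
 [159. 136.]]
from [418.2 312.2 230.9] [-179.9     0.18   36.78]
5x tx 0.007 ty 0.019 tz 0.604 wx -0.004 wy 0.007 wz 0.015 -> [421.3 310.  110.1] [-180.     0.    36.4]
5x tx -0.0 ty -0.0 tz 0.465 wx -0.0 wy 0.0 wz 0.0 -> [421.3 310.   17.1] [-180.     0.    36.4]
```

View pics/w13.png

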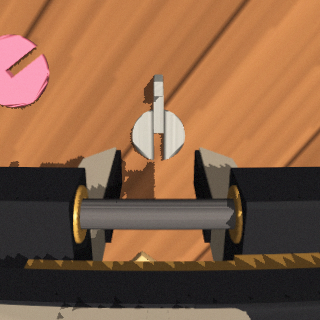

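drive_tool --deltas '[{"hand": 0.2,"tx": 0.01,"ty": 0.02,"tz": 0.6,"wx": 0,"wy": 0.01,"wz": 0.01},{"hand": 0.2,"tx": 0.01,"ty": 0.02,"tz": 0.6,"wx": 0,"wy": 0.01,"wz": 0.01},{"hand": 0.2,"tx": 0.01,"ty": 0.02,"tz": 0.6,"wx": 0,"wy": 0.01,"wz": 0.01},{"hand": 0.2,"tx": 0.01,"ty": 0.02,"tz": 0.6,"wx": 0,"wy": 0.01,"wz": 0.01},{"hand": 0.2,"tx": 0,"ty": 0.02,"tz": 0.6,"wx": 0,"wy": 0,"wz": 0},{"hand": 0.2,"tx": 0,"ty": 0,"tz": 0.6,"wx": 0,"wy": 0,"wz": 0},{"hand": 0.2,"tx": 0,"ty": 0,"tz": 0.6,"wx": 0,"wy": 0,"wz": 0},{"hand": 0.2,"tx": 0,"ty": 0,"tz": 0.4,"wx": 0,"wy": 0,"wz": 0},{"hand": 0.2,"tx": 0,"ty": 0,"tz": 0.4,"wx": 0,"wy": 0,"wz": 0},{"hand": 0.2,"tx": 0,"ty": 0,"tz": 0.3,"wx": 0,"wy": 0,"wz": 0},{"hand": 0.2,"tx": 0,"ty": 0,"tz": 0,"wx": 0,"wy": 0,"wz": 0},{"hand": 0.2,"tx": 0,"ty": 0,"tz": 0,"wx": 0,"wy": 0,"wz": 0},{"hand": 0.2,"tx": 0,"ty": 0,"tz": 0,"wx": 0,"wy": 0,"wz": 0}]'

```text
time: 25.18
tool_pos: [422.6, 310.8, 20.6]
tcp_rot: [-3.14, -0.003, 0.638]
contact_force: [-0.2, 0.5, 0.9]
grip_width: 36.8
```

drive_tool --deltas '[{"hand": 0.2,"tx": -0.03,"ty": 0,"tz": 0.08,"wx": 0,"wy": 0,"wz": 0},{"hand": 0.2,"tx": 0,"ty": 0,"tz": 0,"wx": 0,"wy": 0,"wz": 0},{"hand": 1,"tx": 0,"ty": 0,"tz": 0,"wx": 0,"wy": 0,"wz": 0},{"hand": 1,"tx": 0,"ty": 0,"tz": 0,"wx": 0,"wy": 0,"wz": 0},{"hand": 1,"tx": 0,"ty": 0,"tz": 0,"wx": 0,"wy": 0,"wz": 0},{"hand": 1,"tx": 0,"ty": 0,"tz": 0,"wx": 0,"wy": 0,"wz": 0},{"hand": 1,"tx": 0,"ty": 0,"tz": 0,"wx": 0,"wy": 0,"wz": 0}]'

```text
time: 25.77
tool_pos: [421.1, 310.3, 16.7]
tcp_rot: [-3.14, -0.002, 0.638]
contact_force: [-0.9, -0.2, 2.0]
grip_width: 10.1
```

drive_tool --deltas '[{"hand": 1,"tx": 0,"ty": 0,"tz": -0.3,"wx": 0,"wy": 0,"wz": 0},{"hand": 1,"tx": 0,"ty": 0,"tz": -0.6,"wx": 0,"wy": 0,"wz": 0},{"hand": 1,"tx": 0,"ty": 0,"tz": -0.6,"wx": 0,"wy": 0,"wz": 0},{"hand": 1,"tx": 0,"ty": 0,"tz": -0.6,"wx": 0,"wy": 0,"wz": 0},{"hand": 1,"tx": 0,"ty": 0,"tz": -0.6,"wx": 0,"wy": 0,"wz": 0},{"hand": 1,"tx": 0,"ty": 0,"tz": -0.6,"wx": 0,"wy": 0,"wz": 0},{"hand": 1,"tx": 0,"ty": 0,"tz": 0,"wx": 0,"wy": 0,"wz": 0},{"hand": 1,"tx": 0,"ty": 0,"tz": 0,"wx": 0,"wy": 0,"wz": 0},{"hand": 1,"tx": 0,"ty": 0,"tz": 0,"wx": 0,"wy": 0,"wz": 0}]'

```text
time: 26.52
tool_pos: [420.3, 309.6, 147.6]
tcp_rot: [-3.14, -0.0, 0.638]
contact_force: [-0.0, -0.5, -1.6]
grip_width: 9.9
```

```bash
python3 - <<'E'
from plan import *
st(); p,R=start(); b=capture('side'); save(cv2.resize(b[70:210,190:330],None,fx=4,fy=4,interpolation=cv2.INTER_CUBIC),'s14.png')
yaw=np.degrees(get_obs()['tcp_rot'][2]); a=np.radians(yaw-90);u=np.array([np.cos(a),np.sin(a),0]); v=np.array([-u[1],u[0],0])
C=np.array([p[0],p[1],p[2]-17.3+9])+62*u
for q in proj(cam('side'),[C,C+30*u+5.5*v,C+30*u-5.5*v,C+30*v,C-30*v]): print(((q-[190,70])*4).round())
for s in (20,35):
    r=np.radians(s); pre=np.array([590,-9])-np.array([np.cos(r),np.sin(r)])*(62+52); print(s,pre)
    plan([(pre[0],pre[1],p[2],90+s,20)])
E
```

```text
26.52 [420.3 309.6 147.6] [-1.7988e+02 -2.0000e-02  3.6540e+01] F [-0.  -0.5 -1.6] M [ 0.02  0.05 -0.02] w 9.9 j [ 0.49  0.43  1.67  0.    1.04 -0.15]
[312. 225.]
[351. 246.]
[336. 254.]
[350. 205.]
[272. 245.]
20 [482.87504123 -47.99029634]
from [420.1 309.4 147.2] [-1.7988e+02  3.0000e-02  3.6540e+01]
20x tx -0.427 ty 0.232 tz -0.001 wx -0.001 wy -0.0 wz -0.735 -> [482.9 -47.8 147.6] [180.  -0. 110.]
35 [496.61666695 -74.38771374]
from [420.1 309.4 147.2] [-1.7988e+02  3.0000e-02  3.6540e+01]
20x tx -0.499 ty 0.209 tz -0.001 wx -0.001 wy -0.001 wz -0.885 -> [496.8 -74.1 147.8] [-180.    0.  125.]
```

View pics/s14.png

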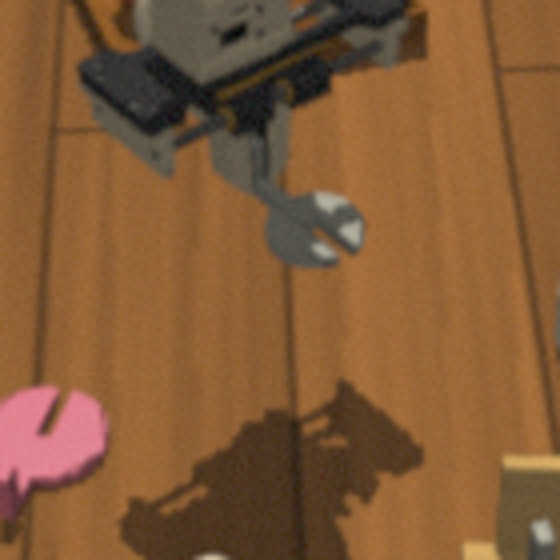

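```bash
python3 - <<'E'
from plan import *
p,R=start()
r=np.radians(50); u=np.array([np.cos(r),np.sin(r)]); pre=np.array([590,-9])-u*(62+52)
s=plan([(430,150,147.5,70,9),(pre[0],pre[1],147.5,140,17),(pre[0],pre[1],119,140,2)])
E
```

```text
from [420.1 309.4 147.2] [-1.7988e+02  3.0000e-02  3.6540e+01]
9x tx -0.334 ty 0.302 tz -0.001 wx -0.003 wy -0.0 wz -0.743 -> [429.9 149.9 147.4] [180.   0.  70.]
17x tx -0.406 ty 0.046 tz -0.0 wx 0.0 wy 0.0 wz -0.824 -> [516.6 -96.2 147.5] [180.   0. 140.]
2x tx -0.002 ty -0.0 tz 0.356 wx 0.0 wy 0.001 wz 0.002 -> [516.7 -96.3 119. ] [180.  -0. 140.]
```

drive_tool --deltas '[{"hand": 1,"tx": -0.33,"ty": 0.3,"tz": 0,"wx": 0,"wy": 0,"wz": -0.74},{"hand": 1,"tx": -0.33,"ty": 0.3,"tz": 0,"wx": 0,"wy": 0,"wz": -0.74},{"hand": 1,"tx": -0.33,"ty": 0.3,"tz": 0,"wx": 0,"wy": 0,"wz": -0.74},{"hand": 1,"tx": -0.33,"ty": 0.3,"tz": 0,"wx": 0,"wy": 0,"wz": -0.74},{"hand": 1,"tx": -0.33,"ty": 0.3,"tz": 0,"wx": 0,"wy": 0,"wz": -0.74},{"hand": 1,"tx": -0.33,"ty": 0.3,"tz": 0,"wx": 0,"wy": 0,"wz": -0.74},{"hand": 1,"tx": -0.33,"ty": 0.3,"tz": 0,"wx": 0,"wy": 0,"wz": -0.74},{"hand": 1,"tx": -0.33,"ty": 0.3,"tz": 0,"wx": 0,"wy": 0,"wz": -0.74},{"hand": 1,"tx": -0.33,"ty": 0.3,"tz": 0,"wx": 0,"wy": 0,"wz": -0.74},{"hand": 1,"tx": 0,"ty": 0,"tz": 0,"wx": 0,"wy": 0,"wz": 0}]'

```text
time: 27.4
tool_pos: [431.0, 149.6, 146.9]
tcp_rot: [-3.14, -0.001, 1.22]
contact_force: [0.6, -0.5, -1.4]
grip_width: 9.4
```

drive_tool --deltas '[{"hand": 1,"tx": -0.4,"ty": 0.05,"tz": 0,"wx": 0,"wy": 0,"wz": -0.82},{"hand": 1,"tx": -0.4,"ty": 0.05,"tz": 0,"wx": 0,"wy": 0,"wz": -0.82},{"hand": 1,"tx": -0.4,"ty": 0.05,"tz": 0,"wx": 0,"wy": 0,"wz": -0.82},{"hand": 1,"tx": -0.4,"ty": 0.05,"tz": 0,"wx": 0,"wy": 0,"wz": -0.82},{"hand": 1,"tx": -0.4,"ty": 0.05,"tz": 0,"wx": 0,"wy": 0,"wz": -0.82},{"hand": 1,"tx": -0.4,"ty": 0.05,"tz": 0,"wx": 0,"wy": 0,"wz": -0.82},{"hand": 1,"tx": -0.4,"ty": 0.05,"tz": 0,"wx": 0,"wy": 0,"wz": -0.82},{"hand": 1,"tx": -0.4,"ty": 0.05,"tz": 0,"wx": 0,"wy": 0,"wz": -0.82},{"hand": 1,"tx": -0.4,"ty": 0.05,"tz": 0,"wx": 0,"wy": 0,"wz": -0.82},{"hand": 1,"tx": -0.4,"ty": 0.05,"tz": 0,"wx": 0,"wy": 0,"wz": -0.82},{"hand": 1,"tx": -0.4,"ty": 0.05,"tz": 0,"wx": 0,"wy": 0,"wz": -0.82},{"hand": 1,"tx": -0.4,"ty": 0.05,"tz": 0,"wx": 0,"wy": 0,"wz": -0.82},{"hand": 1,"tx": -0.4,"ty": 0.05,"tz": 0,"wx": 0,"wy": 0,"wz": -0.82},{"hand": 1,"tx": -0.4,"ty": 0.05,"tz": 0,"wx": 0,"wy": 0,"wz": -0.82},{"hand": 1,"tx": -0.4,"ty": 0.05,"tz": 0,"wx": 0,"wy": 0,"wz": -0.82},{"hand": 1,"tx": -0.4,"ty": 0.05,"tz": 0,"wx": 0,"wy": 0,"wz": -0.82},{"hand": 1,"tx": -0.4,"ty": 0.05,"tz": 0,"wx": 0,"wy": 0,"wz": -0.82},{"hand": 1,"tx": 0,"ty": 0,"tz": 0,"wx": 0,"wy": 0,"wz": 0},{"hand": 1,"tx": 0,"ty": 0,"tz": 0,"wx": 0,"wy": 0,"wz": 0},{"hand": 1,"tx": 0,"ty": 0,"tz": 0,"wx": 0,"wy": 0,"wz": 0}]'

```text
time: 29.07
tool_pos: [517.0, -89.5, 146.6]
tcp_rot: [3.14, -0.004, 2.434]
contact_force: [0.2, 0.2, -1.6]
grip_width: 9.7
```

```bash
python3 - <<'E'
from look import *
st()
r=np.radians(50); u=np.array([np.cos(r),np.sin(r)]); pre=np.array([590,-9])-u*(62+52)
s=plan([(pre[0],pre[1],119,140,4)])
E
```

```text
29.07 [517.  -89.5 146.6] [179.91  -0.22 139.43] F [ 0.2  0.2 -1.6] M [0.04 0.17 0.05] w 9.7 j [-0.32  0.44  1.66  0.    1.05 -2.75]
from [517.  -89.5 146.6] [179.91  -0.22 139.43]
4x tx -0.027 ty -0.034 tz 0.172 wx 0.005 wy -0.011 wz -0.028 -> [516.8 -96.4 119.1] [-180.   -0.  140.]
```

drive_tool --deltas '[{"hand": 1,"tx": -0.03,"ty": -0.03,"tz": 0.17,"wx": 0,"wy": -0.01,"wz": -0.03},{"hand": 1,"tx": -0.03,"ty": -0.03,"tz": 0.17,"wx": 0,"wy": -0.01,"wz": -0.03},{"hand": 1,"tx": -0.03,"ty": -0.03,"tz": 0.17,"wx": 0,"wy": -0.01,"wz": -0.03},{"hand": 1,"tx": -0.02,"ty": -0.03,"tz": 0.17,"wx": 0,"wy": 0,"wz": -0.03},{"hand": 1,"tx": 0,"ty": 0,"tz": 0,"wx": 0,"wy": 0,"wz": 0},{"hand": 1,"tx": 0,"ty": 0,"tz": 0,"wx": 0,"wy": 0,"wz": 0},{"hand": 1,"tx": 0,"ty": 0,"tz": 0,"wx": 0,"wy": 0,"wz": 0}]'

```text
time: 29.65
tool_pos: [518.5, -97.0, 120.5]
tcp_rot: [3.139, 0.002, 2.446]
contact_force: [-0.0, 0.1, -0.9]
grip_width: 9.5
```

```bash
python3 - <<'E'
from look import *
st(); look('s15.png')
p,R=start(); yaw=np.degrees(get_obs()['tcp_rot'][2]); a=np.radians(yaw-90);u=np.array([np.cos(a),np.sin(a)]); v=np.array([-u[1],u[0]])
print('stem in disc frame',(np.array([590,-9])-p[:2])@u,(np.array([590,-9])-p[:2])@v)
z=p[2]-16.7+9
for n,o,k in (('scene',[265,205],0),('side',[285,155],400)):
    for r in (58,92): print(n,((proj(cam(n),[[*(p[:2]+u*r),z]])[0]-o)*4+[k,0]).round(), 'stem',((proj(cam(n),[[590,-9,z]])[0]-o)*4+[k,0]).round())
E
```

```text
29.65 [518.5 -97.  120.5] [1.7985e+02 9.0000e-02 1.4013e+02] F [-0.   0.1 -0.9] M [-0.    0.15 -0.06] w 9.5 j [-0.33  0.47  1.68  0.    0.98 -2.78]
stem in disc frame 113.27340079972802 1.6618453549063925
scene [155. 223.] stem [255. 198.]
scene [218. 209.] stem [255. 198.]
side [547. 309.] stem [603. 243.]
side [583. 269.] stem [603. 243.]
```

View pics/s15.png

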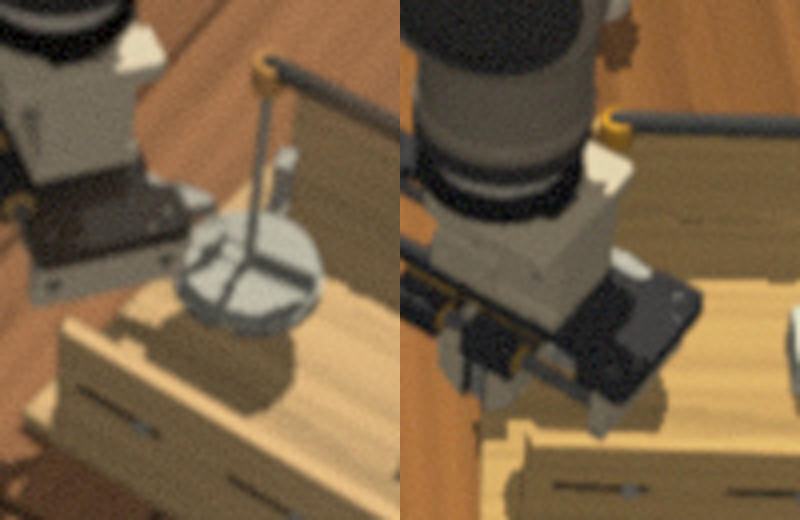

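drive_tool --deltas '[{"hand": 1,"tx": 0.04,"ty": 0.1,"tz": 0,"wx": 0,"wy": 0,"wz": 0},{"hand": 1,"tx": 0,"ty": 0.1,"tz": 0,"wx": 0,"wy": 0,"wz": 0},{"hand": 1,"tx": 0,"ty": 0.1,"tz": 0,"wx": 0,"wy": 0,"wz": 0},{"hand": 1,"tx": 0,"ty": 0.1,"tz": 0,"wx": 0,"wy": 0,"wz": 0},{"hand": 1,"tx": 0,"ty": 0.1,"tz": 0,"wx": 0,"wy": 0,"wz": 0},{"hand": 1,"tx": 0,"ty": 0,"tz": 0,"wx": 0,"wy": 0,"wz": 0},{"hand": 1,"tx": 0,"ty": 0,"tz": 0,"wx": 0,"wy": 0,"wz": 0},{"hand": 1,"tx": 0,"ty": 0,"tz": 0,"wx": 0,"wy": 0,"wz": 0}]'

```text
time: 30.42
tool_pos: [530.0, -80.5, 120.4]
tcp_rot: [3.139, 0.001, 2.446]
contact_force: [0.4, -0.0, -2.7]
grip_width: 9.7
```

```bash
python3 - <<'E'
from look import *
st(); look('s16.png')
p,R=start(); yaw=np.degrees(get_obs()['tcp_rot'][2]); a=np.radians(yaw-90);u=np.array([np.cos(a),np.sin(a)]); v=np.array([-u[1],u[0]])
print('stem in disc frame',(np.array([590,-9])-p[:2])@u,(np.array([590,-9])-p[:2])@v)
E
```

```text
30.42 [530.  -80.5 120.4] [1.7986e+02 8.0000e-02 1.4016e+02] F [ 0.4 -0.  -2.7] M [0.05 0.09 0.  ] w 9.7 j [-0.29  0.49  1.66  0.    0.99 -2.74]
stem in disc frame 93.53265149194631 -0.18860003752931137
```

View pics/s16.png

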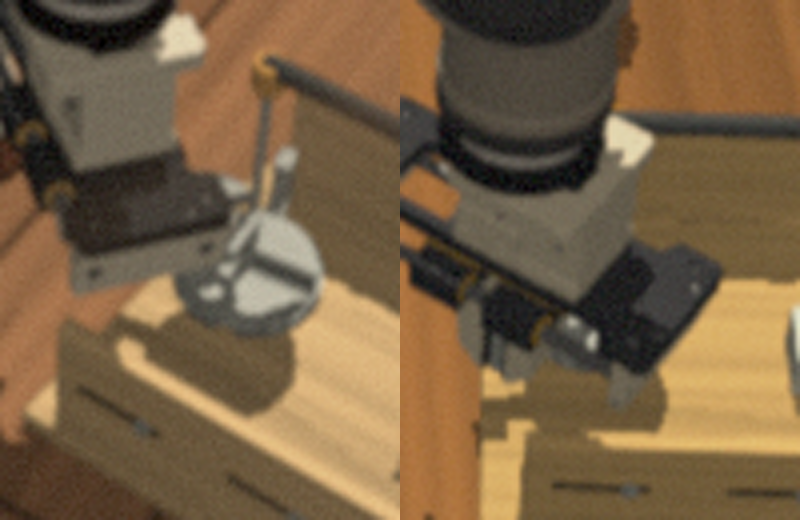

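drive_tool --deltas '[{"hand": 1,"tx": 0,"ty": 0.1,"tz": 0,"wx": 0,"wy": 0,"wz": 0},{"hand": 1,"tx": 0,"ty": 0.1,"tz": 0,"wx": 0,"wy": 0,"wz": 0},{"hand": 1,"tx": 0,"ty": 0.1,"tz": 0,"wx": 0,"wy": 0,"wz": 0},{"hand": 1,"tx": 0,"ty": 0,"tz": 0,"wx": 0,"wy": 0,"wz": 0},{"hand": 1,"tx": 0,"ty": 0,"tz": 0,"wx": 0,"wy": 0,"wz": 0}]'

```text
time: 30.93
tool_pos: [537.8, -71.1, 120.4]
tcp_rot: [3.139, 0.002, 2.447]
contact_force: [-0.4, 0.6, -1.8]
grip_width: 9.8
```

```bash
python3 - <<'E'
from look import *
st(); look('s17.png')
p,R=start(); yaw=np.degrees(get_obs()['tcp_rot'][2]); a=np.radians(yaw-90);u=np.array([np.cos(a),np.sin(a)]); v=np.array([-u[1],u[0]])
print('stem in disc frame',(np.array([590,-9])-p[:2])@u,(np.array([590,-9])-p[:2])@v)
E
```

```text
30.93 [537.8 -71.1 120.4] [1.7985e+02 9.0000e-02 1.4018e+02] F [-0.4  0.6 -1.8] M [-0.02  0.06 -0.02] w 9.8 j [-0.27  0.5   1.64  0.    1.   -2.72]
stem in disc frame 81.36921714160043 -0.27471253458244693
```

View pics/s17.png

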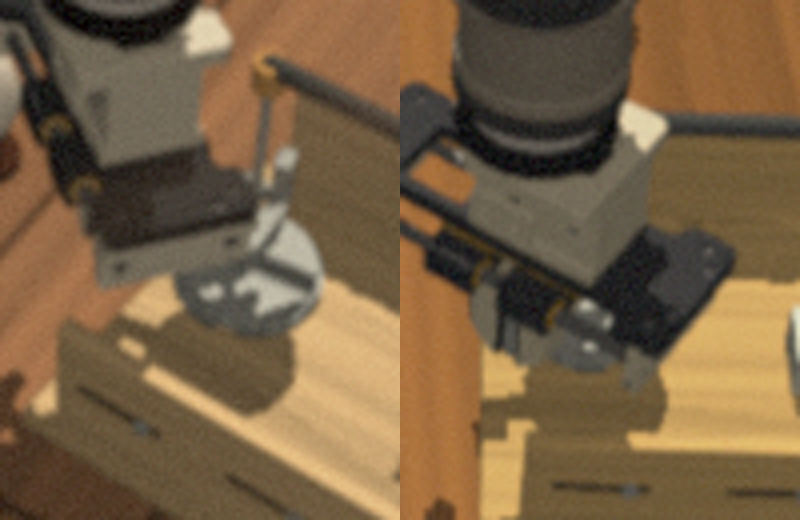

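drive_tool --deltas '[{"hand": 1,"tx": 0,"ty": 0.1,"tz": 0,"wx": 0,"wy": 0,"wz": 0},{"hand": 1,"tx": 0,"ty": 0.1,"tz": 0,"wx": 0,"wy": 0,"wz": 0},{"hand": 1,"tx": 0,"ty": 0.1,"tz": 0,"wx": 0,"wy": 0,"wz": 0},{"hand": 1,"tx": 0,"ty": 0.1,"tz": 0,"wx": 0,"wy": 0,"wz": 0},{"hand": 1,"tx": 0,"ty": 0,"tz": 0,"wx": 0,"wy": 0,"wz": 0},{"hand": 1,"tx": 0,"ty": 0,"tz": 0,"wx": 0,"wy": 0,"wz": 0}]'

```text
time: 31.53
tool_pos: [548.1, -58.8, 120.5]
tcp_rot: [3.139, 0.001, 2.447]
contact_force: [-0.3, 0.8, -2.3]
grip_width: 10.1
```

drive_tool --deltas '[{"hand": 1,"tx": 0,"ty": 0.04,"tz": 0,"wx": 0,"wy": 0,"wz": 0},{"hand": 1,"tx": 0,"ty": 0.03,"tz": 0,"wx": 0,"wy": 0,"wz": 0},{"hand": 1,"tx": 0,"ty": 0,"tz": 0,"wx": 0,"wy": 0,"wz": 0},{"hand": 1,"tx": 0,"ty": 0,"tz": 0,"wx": 0,"wy": 0,"wz": 0}]'

```text
time: 31.87
tool_pos: [549.5, -57.2, 120.5]
tcp_rot: [3.14, 0.001, 2.446]
contact_force: [-2.2, -2.4, -1.3]
grip_width: 9.8
```

```bash
python3 - <<'E'
from look import *
st(); 
p,R=start(); yaw=np.degrees(get_obs()['tcp_rot'][2]); a=np.radians(yaw-90);u=np.array([np.cos(a),np.sin(a)]); v=np.array([-u[1],u[0]])
print('stem in disc frame',(np.array([590,-9])-p[:2])@u,(np.array([590,-9])-p[:2])@v)
E
```

```text
31.87 [549.5 -57.2 120.5] [1.7989e+02 7.0000e-02 1.4014e+02] F [-2.2 -2.4 -1.3] M [-0.35  0.34  0.01] w 9.8 j [-0.24  0.51  1.61  0.    1.01 -2.69]
stem in disc frame 62.98779462710689 -0.20342658573585456
```

```bash
python3 - <<'E'
from plan import *
p,R=start()
def T(s,r): a=np.radians(s); return (590-r*np.cos(a),-9-r*np.sin(a))
plan([(*T(50.14,63.8),p[2],140.14,1),(*T(70,63.8),p[2],160,6),(*T(70,63.8),97,160,3)])
E
```

```text
from [549.5 -57.2 120.5] [1.7989e+02 7.0000e-02 1.4014e+02]
1x tx -0.005 ty -0.02 tz -0.0 wx 0.022 wy 0.015 wz 0.0 -> [549.1 -58.  120.5] [180.   -0.  140.1]
6x tx -0.092 ty 0.003 tz -0.0 wx 0.0 wy -0.0 wz -0.662 -> [568.2 -68.9 120.5] [180.  -0. 160.]
3x tx -0.0 ty -0.001 tz 0.196 wx 0.0 wy -0.0 wz 0.0 -> [568.2 -69.   97. ] [180.  -0. 160.]
```

drive_tool --deltas '[{"hand": 1,"tx": 0,"ty": -0.02,"tz": 0,"wx": 0,"wy": 0,"wz": 0},{"hand": 1,"tx": -0.09,"ty": 0,"tz": 0,"wx": 0,"wy": 0,"wz": -0.66},{"hand": 1,"tx": -0.09,"ty": 0,"tz": 0,"wx": 0,"wy": 0,"wz": -0.66},{"hand": 1,"tx": -0.09,"ty": 0,"tz": 0,"wx": 0,"wy": 0,"wz": -0.66},{"hand": 1,"tx": -0.09,"ty": 0,"tz": 0,"wx": 0,"wy": 0,"wz": -0.66},{"hand": 1,"tx": -0.09,"ty": 0,"tz": 0,"wx": 0,"wy": 0,"wz": -0.66},{"hand": 1,"tx": -0.09,"ty": 0,"tz": 0,"wx": 0,"wy": 0,"wz": -0.66},{"hand": 1,"tx": 0,"ty": 0,"tz": 0,"wx": 0,"wy": 0,"wz": 0},{"hand": 1,"tx": 0,"ty": 0,"tz": 0,"wx": 0,"wy": 0,"wz": 0},{"hand": 1,"tx": 0,"ty": 0,"tz": 0,"wx": 0,"wy": 0,"wz": 0}]'

```text
time: 32.7
tool_pos: [567.4, -68.7, 120.5]
tcp_rot: [3.139, 0.002, 2.79]
contact_force: [-0.5, -0.7, -2.3]
grip_width: 10.0
```

```bash
python3 - <<'E'
from look import *
st(); look('s18.png')
p,R=start(); yaw=np.degrees(get_obs()['tcp_rot'][2]); a=np.radians(yaw-90);u=np.array([np.cos(a),np.sin(a)]); v=np.array([-u[1],u[0]])
print('stem in disc frame',(np.array([590,-9])-p[:2])@u,(np.array([590,-9])-p[:2])@v)
E
```

```text
32.7 [567.4 -68.7 120.5] [1.7988e+02 1.2000e-01 1.5985e+02] F [-0.5 -0.7 -2.3] M [0.05 0.13 0.01] w 10.0 j [-0.26  0.54  1.56  0.    1.04 -3.05]
stem in disc frame 63.811884538985225 -0.7291494343493943
```

View pics/s18.png

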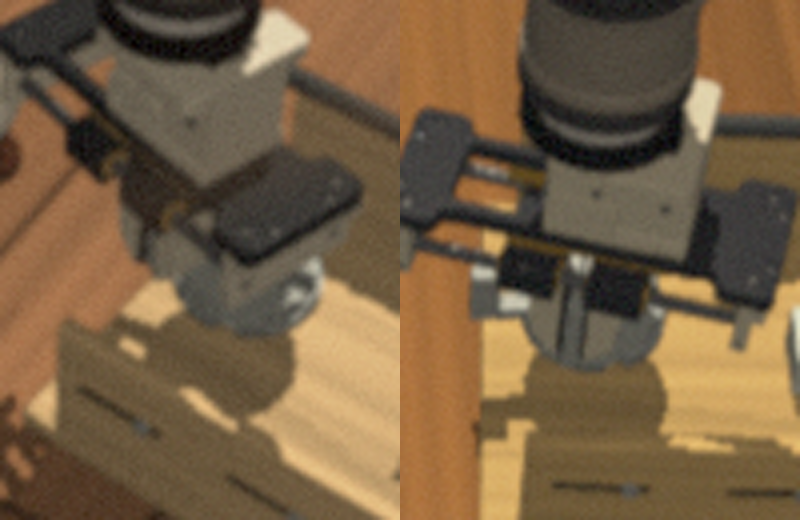

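drive_tool --deltas '[{"hand": 1,"tx": 0,"ty": 0,"tz": 0.15,"wx": 0,"wy": 0,"wz": 0},{"hand": 1,"tx": 0,"ty": 0,"tz": 0.15,"wx": 0,"wy": 0,"wz": 0},{"hand": 1,"tx": 0,"ty": 0,"tz": 0.15,"wx": 0,"wy": 0,"wz": 0},{"hand": 1,"tx": 0,"ty": 0,"tz": 0.15,"wx": 0,"wy": 0,"wz": 0},{"hand": 1,"tx": 0,"ty": 0,"tz": 0.1,"wx": 0,"wy": 0,"wz": 0},{"hand": 1,"tx": 0,"ty": 0,"tz": 0,"wx": 0,"wy": 0,"wz": 0},{"hand": 1,"tx": 0,"ty": 0,"tz": 0,"wx": 0,"wy": 0,"wz": 0}]'

```text
time: 33.38
tool_pos: [567.5, -68.8, 92.2]
tcp_rot: [3.14, 0.002, 2.791]
contact_force: [0.3, 0.3, -1.9]
grip_width: 9.8
```

drive_tool --deltas '[{"hand": 1,"tx": 0,"ty": 0,"tz": 0.05,"wx": 0,"wy": 0,"wz": 0},{"hand": 1,"tx": 0,"ty": 0,"tz": 0.04,"wx": 0,"wy": 0,"wz": 0},{"hand": 1,"tx": 0,"ty": 0,"tz": 0,"wx": 0,"wy": 0,"wz": 0},{"hand": 1,"tx": 0,"ty": 0,"tz": 0,"wx": 0,"wy": 0,"wz": 0}]'

```text
time: 33.72
tool_pos: [567.7, -68.8, 89.0]
tcp_rot: [3.14, 0.002, 2.792]
contact_force: [-0.3, -0.2, -2.2]
grip_width: 9.7
```

drive_tool --deltas '[{"hand": 1,"tx": 0,"ty": 0,"tz": 0.04,"wx": 0,"wy": 0,"wz": 0},{"hand": 1,"tx": 0,"ty": 0,"tz": 0.03,"wx": 0,"wy": 0,"wz": 0},{"hand": 1,"tx": 0,"ty": 0,"tz": 0,"wx": 0,"wy": 0,"wz": 0},{"hand": 1,"tx": 0,"ty": 0,"tz": 0,"wx": 0,"wy": 0,"wz": 0}]'

```text
time: 34.05
tool_pos: [567.6, -68.8, 86.1]
tcp_rot: [3.14, 0.002, 2.792]
contact_force: [-0.0, 0.3, -2.7]
grip_width: 9.8
```

drive_tool --deltas '[{"hand": 1,"tx": 0,"ty": 0,"tz": 0.03,"wx": 0,"wy": 0,"wz": 0},{"hand": 1,"tx": 0,"ty": 0,"tz": 0,"wx": 0,"wy": 0,"wz": 0},{"hand": 1,"tx": 0,"ty": 0,"tz": 0,"wx": 0,"wy": 0,"wz": 0}]'

```text
time: 34.3
tool_pos: [567.6, -68.8, 84.9]
tcp_rot: [3.14, 0.002, 2.792]
contact_force: [0.4, 0.3, -2.4]
grip_width: 10.1
```

drive_tool --deltas '[{"hand": 1,"tx": 0,"ty": 0.01,"tz": 0.025,"wx": 0,"wy": 0,"wz": 0},{"hand": 1,"tx": 0,"ty": 0.01,"tz": 0,"wx": 0,"wy": 0,"wz": 0},{"hand": 1,"tx": 0,"ty": 0,"tz": 0,"wx": 0,"wy": 0,"wz": 0}]'

```text
time: 34.55
tool_pos: [568.1, -68.4, 84.6]
tcp_rot: [3.14, 0.003, 2.792]
contact_force: [-2.3, -2.0, 3.3]
grip_width: 9.8
```

```bash
python3 - <<'E'
from look import *
st(); look('s19.png')
p,R=start(); yaw=np.degrees(get_obs()['tcp_rot'][2]); a=np.radians(yaw-90);u=np.array([np.cos(a),np.sin(a)]); v=np.array([-u[1],u[0]])
print('stem in disc frame',(np.array([590,-9])-p[:2])@u,(np.array([590,-9])-p[:2])@v)
E
```

```text
34.55 [568.1 -68.4  84.6] [179.92   0.19 159.95] F [-2.3 -2.   3.3] M [-0.18  0.43  0.09] w 9.8 j [-0.25  0.59  1.59  0.    0.96 -3.05]
stem in disc frame 63.32855269116364 -0.19549690828453542
```

View pics/s19.png

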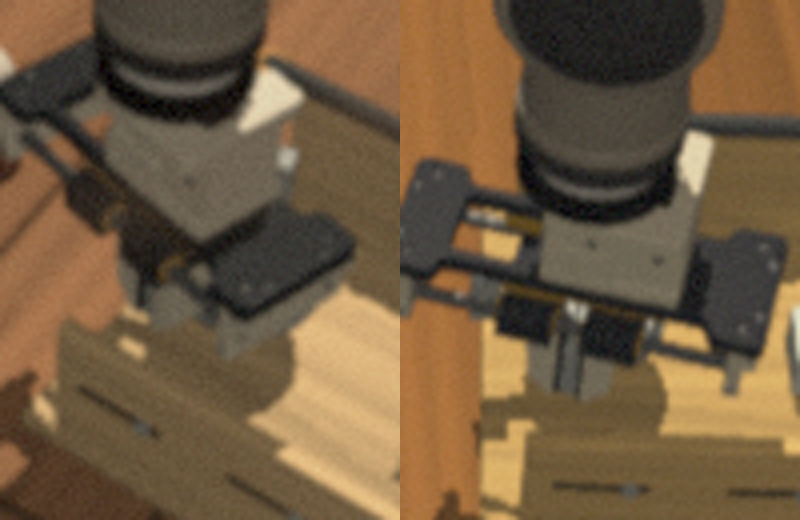

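drive_tool --deltas '[{"hand": 0.4,"tx": 0,"ty": 0,"tz": 0,"wx": 0,"wy": 0,"wz": 0},{"hand": 0.4,"tx": 0,"ty": 0,"tz": 0,"wx": 0,"wy": 0,"wz": 0},{"hand": 0.4,"tx": 0,"ty": 0,"tz": 0,"wx": 0,"wy": 0,"wz": 0},{"hand": 0.4,"tx": 0,"ty": 0,"tz": 0,"wx": 0,"wy": 0,"wz": 0},{"hand": 0.4,"tx": 0,"ty": 0,"tz": -0.2,"wx": 0,"wy": 0,"wz": 0},{"hand": 0.4,"tx": 0,"ty": 0,"tz": -0.4,"wx": 0,"wy": 0,"wz": 0},{"hand": 0.4,"tx": 0,"ty": 0,"tz": -0.5,"wx": 0,"wy": 0,"wz": 0},{"hand": 0.4,"tx": 0,"ty": 0,"tz": -0.3,"wx": 0,"wy": 0,"wz": 0},{"hand": 0.4,"tx": 0,"ty": -0.1,"tz": -0.2,"wx": 0,"wy": 0,"wz": 0.6},{"hand": 0.4,"tx": 0,"ty": -0.3,"tz": -0.3,"wx": 0,"wy": 0,"wz": 0.8},{"hand": 0.4,"tx": 0,"ty": -0.5,"tz": -0.5,"wx": 0,"wy": 0,"wz": 0.8},{"hand": 0.4,"tx": 0,"ty": -0.6,"tz": -0.6,"wx": 0,"wy": 0,"wz": 0.8},{"hand": 0.4,"tx": 0,"ty": -0.6,"tz": -0.6,"wx": 0,"wy": 0,"wz": 0.8},{"hand": 0.4,"tx": 0,"ty": -0.6,"tz": -0.3,"wx": 0,"wy": 0,"wz": 0.8},{"hand": 0.4,"tx": 0,"ty": -0.6,"tz": 0,"wx": 0,"wy": 0,"wz": 0.8},{"hand": 0.4,"tx": 0,"ty": -0.6,"tz": 0,"wx": 0,"wy": 0,"wz": 0.8},{"hand": 0.4,"tx": 0,"ty": -0.4,"tz": 0,"wx": 0,"wy": 0,"wz": 0.8},{"hand": 0.4,"tx": 0,"ty": 0,"tz": 0,"wx": 0,"wy": 0,"wz": 0},{"hand": 0.4,"tx": 0,"ty": 0,"tz": 0,"wx": 0,"wy": 0,"wz": 0}]'

```text
time: 36.23
tool_pos: [464.5, -203.9, 240.2]
tcp_rot: [3.138, 0.001, 2.18]
contact_force: [0.6, 0.4, -0.1]
grip_width: 27.5
```

```bash
python3 - <<'E'
from look import *
st(); look('s20.png'); a=capture('scene'); b=capture('side'); np.save('a.npy',a); np.save('b.npy',b)
save(a,'a20.png'); save(b,'b20.png')
c=cam('wrist'); save(capture('wrist'),'w20.png'); np.savez('w20.npz',K=c[0],D=c[1],r=c[2],t=c[3])
E
```

```text
36.23 [ 464.5 -203.9  240.2] [1.7979e+02 8.0000e-02 1.2493e+02] F [ 0.6  0.4 -0.1] M [0.06 0.03 0.03] w 27.5 j [-0.57  0.31  1.57  0.    1.26 -2.75]
```

View pics/s20.png

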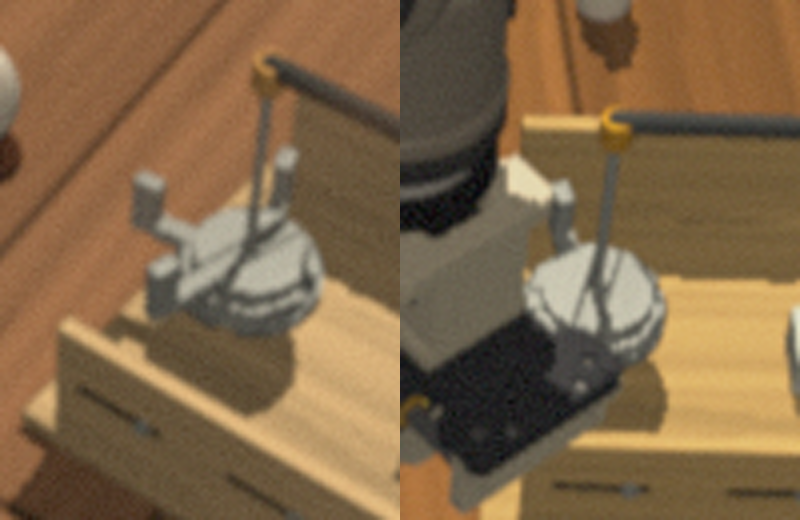

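View pics/b20.png

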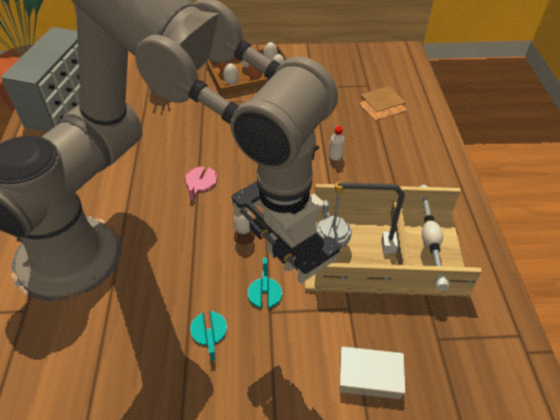

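View pics/w20.png

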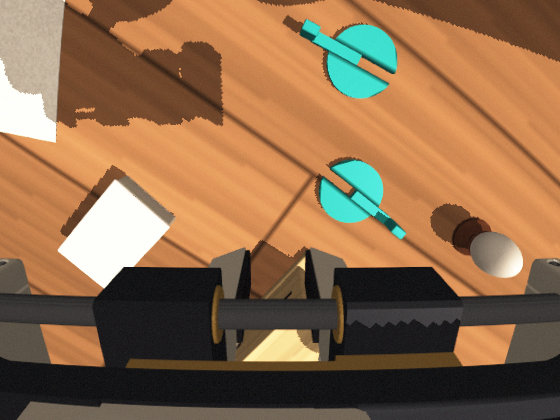

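drive_tool --deltas '[{"hand": 0.4,"tx": 0,"ty": -0.4,"tz": 0,"wx": 0,"wy": 0,"wz": 0.8},{"hand": 0.4,"tx": 0,"ty": -0.6,"tz": 0,"wx": 0,"wy": 0,"wz": 0.8},{"hand": 0.4,"tx": 0,"ty": -0.6,"tz": 0,"wx": 0,"wy": 0,"wz": 0.8},{"hand": 0.4,"tx": 0,"ty": -0.4,"tz": 0,"wx": 0,"wy": 0,"wz": 0.8},{"hand": 0.4,"tx": 0,"ty": 0,"tz": 0,"wx": 0,"wy": 0,"wz": 0},{"hand": 0.4,"tx": 0,"ty": 0,"tz": 0,"wx": 0,"wy": 0,"wz": 0}]'

```text
time: 36.98
tool_pos: [395.1, -242.1, 239.5]
tcp_rot: [3.138, 0.0, 1.902]
contact_force: [0.2, 0.9, 1.0]
grip_width: 27.9
```

```bash
python3 - <<'E'
from look import *
st(); a=capture('scene'); b=capture('side'); np.save('a.npy',a); np.save('b.npy',b)
A=cv2.resize(a[230:310,285:355],None,fx=5.7,fy=5.7,interpolation=cv2.INTER_CUBIC)
B=cv2.resize(b[185:265,295:365],None,fx=5.7,fy=5.7,interpolation=cv2.INTER_CUBIC)
save(np.hstack([A,B]),'s21.png'); save(a,'a21.png')
print(A.shape)
# predicted tail tops
for n,o,k in (('scene',[285,230],0),('side',[295,185],399)):
  for s,z in ((-78,86),(2,95),(70,104)):
    r=np.radians(s); print(n,s,((proj(cam(n),[[590-62*np.cos(r),-9-62*np.sin(r),z]])[0]-o)*5.7+[k,0]).round())
E
```

```text
36.98 [ 395.1 -242.1  239.5] [1.798e+02 1.000e-02 1.090e+02] F [0.2 0.9 1. ] M [0.06 0.03 0.02] w 27.9 j [-0.72  0.23  1.69  0.    1.22 -2.62]
(456, 399, 3)
scene -78 [289.  81.]
scene 2 [ 95. 112.]
scene 70 [117. 233.]
side -78 [573. 105.]
side 2 [463. 217.]
side 70 [590. 316.]
```

View pics/s21.png

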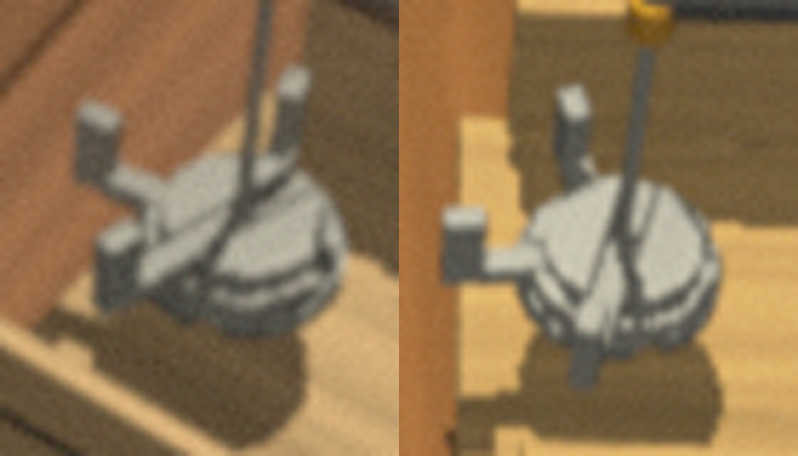

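View pics/a21.png

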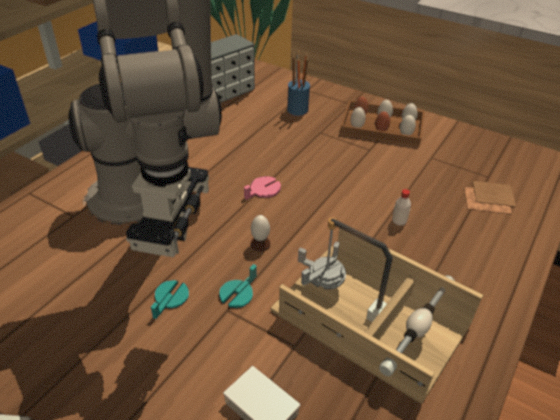

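```bash
python3 - <<'E'
from look import *
cs,cd=cam('scene'),cam('side')
for nm,u,v,z in (('large',(293,79),(573-399,102),86),('medium',(97,113),(464-399,218),95),('small',(121,234),(594-399,318),104)):
    U=np.array(u)/5.7+[285,230]-.4; V=np.array(v)/5.7+[295,185]-.4
    for q in (onz(cs,U,z),onz(cd,V,z)):
        d=np.array([590,-9])-q[:2]; print(nm,q.round(1),'r',np.hypot(*d).round(1),'slot',np.degrees(np.arctan2(d[1],d[0])).round(1))
    print('  tri',[np.round(x,1) for x in tri(cs,U,cd,V)])
E
```

```text
large [576.7  54.   86. ] r 64.4 slot -78.1
large [576.5  54.3  86. ] r 64.8 slot -78.0
  tri [array([576.6,  54.5,  85.7]), np.float64(0.2)]
medium [527.5 -10.8  95. ] r 62.5 slot 1.6
medium [527.5 -10.4  95. ] r 62.5 slot 1.3
  tri [array([527.5, -10.6,  95. ]), np.float64(0.3)]
small [569.1 -66.4 104. ] r 61.1 slot 70.0
small [569.3 -67.3 104. ] r 61.9 slot 70.5
  tri [array([569.3, -67.1, 104.3]), np.float64(0.7)]
```

```bash
python3 - <<'E'
from plan import *
plan([(505,-9,235,90,10)])
E
```

```text
from [ 395.7 -241.9  239.4] [1.7979e+02 1.0000e-02 1.0908e+02]
10x tx 0.525 ty 0.376 tz 0.012 wx 0.004 wy -0.0 wz 0.382 -> [504.9  -9.1 234.9] [180.  -0.  90.]
```

drive_tool --deltas '[{"hand": 0.4,"tx": 0.52,"ty": 0.38,"tz": 0.01,"wx": 0,"wy": 0,"wz": 0.38},{"hand": 0.4,"tx": 0.52,"ty": 0.38,"tz": 0.01,"wx": 0,"wy": 0,"wz": 0.38},{"hand": 0.4,"tx": 0.52,"ty": 0.38,"tz": 0.01,"wx": 0,"wy": 0,"wz": 0.38},{"hand": 0.4,"tx": 0.52,"ty": 0.38,"tz": 0.01,"wx": 0,"wy": 0,"wz": 0.38},{"hand": 0.4,"tx": 0.52,"ty": 0.38,"tz": 0.01,"wx": 0,"wy": 0,"wz": 0.38},{"hand": 0.4,"tx": 0.52,"ty": 0.38,"tz": 0.01,"wx": 0,"wy": 0,"wz": 0.38},{"hand": 0.4,"tx": 0.52,"ty": 0.38,"tz": 0.01,"wx": 0,"wy": 0,"wz": 0.38},{"hand": 0.4,"tx": 0.52,"ty": 0.38,"tz": 0.01,"wx": 0,"wy": 0,"wz": 0.38},{"hand": 0.4,"tx": 0.52,"ty": 0.38,"tz": 0.01,"wx": 0,"wy": 0,"wz": 0.38},{"hand": 0.4,"tx": 0.52,"ty": 0.38,"tz": 0.01,"wx": 0,"wy": 0,"wz": 0.38},{"hand": 0.4,"tx": 0,"ty": 0,"tz": 0,"wx": 0,"wy": 0,"wz": 0},{"hand": 0.4,"tx": 0,"ty": 0,"tz": 0,"wx": 0,"wy": 0,"wz": 0},{"hand": 0.4,"tx": 0,"ty": 0,"tz": 0,"wx": 0,"wy": 0,"wz": 0}]'

```text
time: 38.17
tool_pos: [506.2, -10.8, 235.5]
tcp_rot: [3.14, -0.001, 1.572]
contact_force: [-0.3, -0.7, 0.5]
grip_width: 27.6
```

```bash
python3 - <<'E'
from look import *
st(); c=cam('wrist'); im=capture('wrist'); np.save('w22.npy',im); np.savez('w22.npz',K=c[0],D=c[1],r=c[2],t=c[3])
save(cv2.resize(im[150:270,200:360],None,fx=5,fy=5,interpolation=cv2.INTER_CUBIC),'w22.png')
for nm,P in dict(stem=[589,-9,77],large=[576.6,54.4,86],med=[527.5,-10.6,95],small=[569.2,-66.9,104]).items(): print(nm,((proj(c,[P])[0]-[200,150])*5).round())
E
```

```text
38.17 [506.2 -10.8 235.5] [ 1.7988e+02 -5.0000e-02  9.0090e+01] F [-0.3 -0.7  0.5] M [ 0.02  0.05 -0.01] w 27.6 j [-0.17  0.31  1.58  0.    1.24 -1.75]
stem [395. 626.]
large [731. 590.]
med [387. 361.]
small [ 70. 599.]
```

View pics/w22.png

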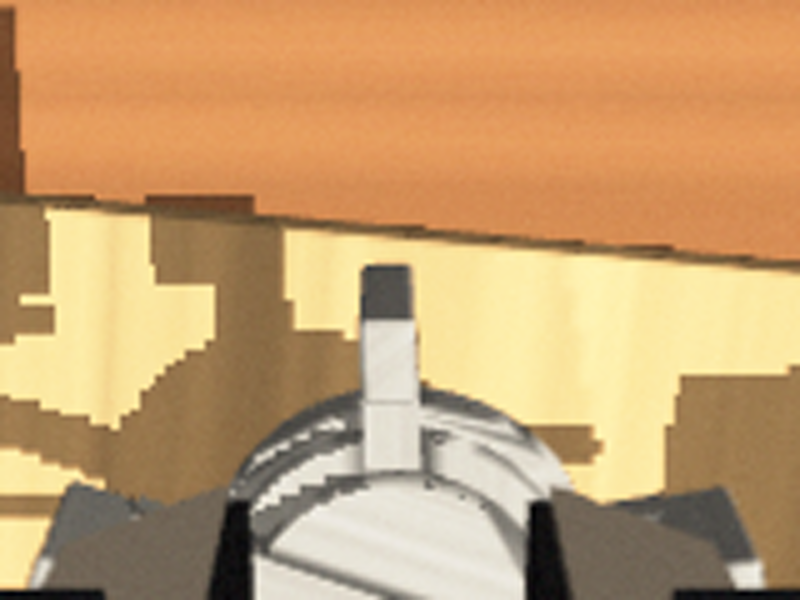

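drive_tool --deltas '[{"hand": -1,"tx": 0,"ty": 0.4,"tz": -0.1,"wx": 0,"wy": 0,"wz": 0},{"hand": -1,"tx": 0,"ty": 0.5,"tz": 0,"wx": 0,"wy": 0,"wz": 0},{"hand": -1,"tx": 0,"ty": 0.4,"tz": 0,"wx": 0,"wy": 0,"wz": 0},{"hand": -1,"tx": 0,"ty": 0,"tz": 0,"wx": 0,"wy": 0,"wz": 0},{"hand": -1,"tx": 0,"ty": 0,"tz": 0,"wx": 0,"wy": 0,"wz": 0},{"hand": -1,"tx": 0,"ty": 0,"tz": 0,"wx": 0,"wy": 0,"wz": 0}]'

```text
time: 38.72
tool_pos: [557.3, -11.8, 239.8]
tcp_rot: [3.14, -0.001, 1.569]
contact_force: [-0.2, 0.1, 0.1]
grip_width: 62.9
```

```bash
python3 - <<'E'
from look import *
st(); c=cam('wrist'); im=capture('wrist'); np.save('w23.npy',im); np.savez('w23.npz',K=c[0],D=c[1],r=c[2],t=c[3])
save(cv2.resize(im[170:280,200:360],None,fx=5,fy=5,interpolation=cv2.INTER_CUBIC),'w23.png')
for nm,P in dict(stem=[589,-9,77],large=[576.6,54.4,86],med=[527.5,-10.6,95],small=[569.2,-66.9,104]).items(): print(nm,((proj(c,[P])[0]-[200,170])*5).round())
E
```

```text
38.72 [557.3 -11.8 239.8] [ 1.799e+02 -6.000e-02  8.991e+01] F [-0.2  0.1  0.1] M [0.03 0.06 0.05] w 62.9 j [-0.16  0.4   1.44  0.    1.3  -1.73]
stem [401. 273.]
large [750. 226.]
med [393. -33.]
small [ 63. 220.]
```

View pics/w23.png

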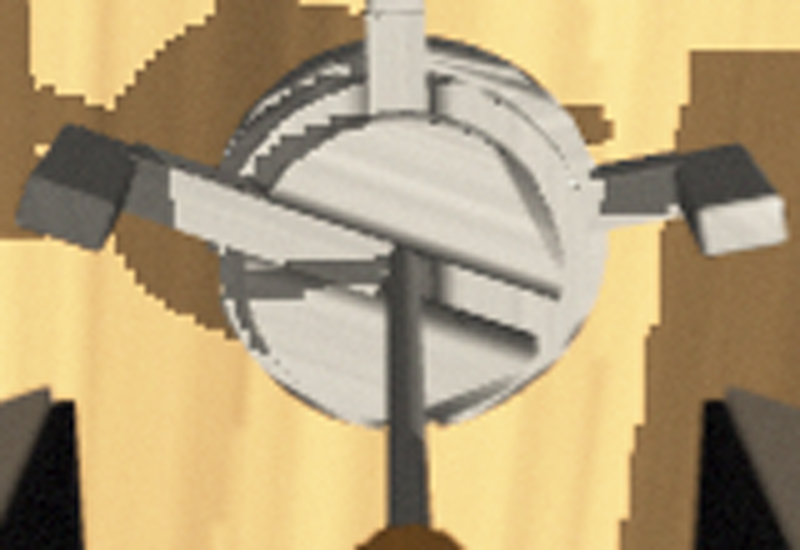

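```bash
python3 - <<'E'
from h import *
z=np.load('w23.npz'); c=(z['K'],z['D'],z['r'],z['t'])
def W(x,y,zz): return onz(c,(x/5+200-.4,y/5+170-.4),zz)[:2].round(1)
print('large tail top', W(742,225,86), 'small tail', W(62,218,104))
print('large L', W(219,250,59),'R',W(607,245,59), 'bottom',W(405,428,59))
print('stem at z77 (402,262)', W(403,262,77), W(403,285,77),'stem at bush',W(407,525,190))
import itertools
print('large top corners',[W(x,y,86) for x,y in ((695,210),(780,197),(788,240),(707,255))])
print('small top corners',[W(x,y,104) for x,y in ((35,175),(122,192),(100,248),(18,222))])
from scipy.optimize import least_squares
P=np.array([W(x,y,59) for x,y in ((607,245),(603,290),(590,325),(570,352),(535,385),(500,405),(470,418))])
q=least_squares(lambda v:np.hypot(*(P-v).T)-40,[589,-9]); print('large circle',q.x.round(1),np.abs(q.fun).max().round(2))
E
```

```text
large tail top [576.1  52.5] small tail [568.5 -67.3]
large L [590.3 -45.4] R [589.4  31.6] bottom [629.1  -8.4]
stem at z77 (402,262) [586.3  -9. ] [591.  -9.] stem at bush [580.3  -9.5]
large top corners [array([573.2,  43.7]), array([570.8,  59.1]), array([579. ,  61.1]), array([581.9,  46.4])]
small top corners [array([560.9, -71.5]), array([563.9, -56.8]), array([573.9, -61.1]), array([569.2, -74.9])]
large circle [589.   -7.8] 0.63
```

```bash
python3 - <<'E'
from plan import *
st(); print(close_job())
E
```

```text
38.77 [557.3 -11.7 240. ] [ 1.7989e+02 -6.0000e-02  8.9920e+01] F [-0.1 -0.3  0. ] M [0.01 0.03 0.01] w 66.6 j [-0.16  0.4   1.44  0.    1.3  -1.73]
the job is handed in; nothing more can be done
None
```

The medium disc now lies on the large one and the small disc on the medium, and I handed the job in at 38.8 s with the gripper clear of everything. The hand-in gave no verdict.

- **What I did:** I turned the large disc about 16° by its tail. The medium disc's starting angle would have put the wrist past its range, so I turned that disc on the bench and regripped it. I then slid it onto the stem. I slid the small disc on above the stack, turned it about 20° in the air and lowered it.
- **Flatness and order:** the tail tops measured 85.7, 95.0 and 104.3 mm above the bench, against an expected 86, 95 and 104 mm.
- **Slots:** they point at about -78°, 1.5° and 70° for large, medium and small. The gaps are about 79°, 68° and 148°, all above 60°; 68° is the tightest.
- **Stem home:** both added discs were pushed until they touched the stem, and the last wrist picture shows the small one at its slot end. The large disc's checks disagreed. The fixed cameras put it about 2.5 mm off centre along its slot, but the closer wrist picture showed about 1 mm, so I left it alone.
- **Bystanders:** the egg on its stand, glue bottle and parts box look where they started, judged by eye in the later pictures.
- **Joint range:** while I lined up on the medium disc, the last joint reached -3.10 rad. That is close to its -3.11 limit, but not past it in the readings.

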